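# Put the stone samples away in the drop-front chest, in two layers under separator sheets

### The arm

A 6-joint arm with a two-finger parallel gripper is mounted at the origin on the work surface. World frame = base frame: x ahead of the robot, y to its left, z up, the work surface at z = 0. Lengths are in m, angles in rad, forces in N, time in s.
With the tool pointing down it reaches from about 0.35 to 0.975 m from the base axis. Payload 4.9 kg.
Tool frame: the origin (TCP) lies at the very end of the fingers, on their centre line; the grasp point (between the pads) lies 19 mm behind it; z points along the fingers, y is the line along which they close (so a half turn about z gives the same grasp; the last joint's range is limited). The gripper opens to 85 mm and grips with 20 to 120 N. Pads are 22 mm wide; open, the fingers measure 114 mm over their backs; the gripper's body (76 mm by 85 mm) begins 54 mm behind the grasp point. The pads swing forward as they close: fully open they stand 13 mm farther back than shut.
Start: joints at [1.124, 0.053, 1.613, -0, 1.476, -0.119], TCP at [0.201, 0.592, 0.231] pointing down, gripper open.
Joint ranges: [-3.01, 3.01], [-1.01, 2.22], [0.06, 2.58], [-1.02, 4.17], [0.09, 2.62], [-3.14, 3.14]. Speed limits (rad/s): [2.57, 2.57, 3.14, 3.14, 3.14, 3.14].

### API

Orientations are given as a rotation vector (axis times angle).
In Python, from station import ctrl gives the robot as it stands.
- The arm moves only by the tool jog_arm, never from a script. Its argument "plan" is a list of rows, each a list of 7 numbers: the shift along the tool's x, y, z in units of 0.02 m (1.0 is 0.02 m), then the turn, a rotation vector about the tool's x, y, z in units of 45 degrees (1.0 is 45 degrees), then the opening, from -1 (shut) to 1 (fully open). A call has 1 to 8 rows; each row shifts and turns the commanded pose from where the row before left it, along the tool's axes as they then stand; what a row does not reach is not made up. A row lasts 1/10 s, in which the tool goes at most 50 mm and 8.59 degrees, less where a joint would pass 70% of its speed; a pose out of reach is approached as far as the arm can. A call with a number of a shift or a turn outside -1 to 1 is refused whole. A call with a gripper value outside its range is refused whole. The fingers move at their own pace and stop on an object; "grip_force" is the grip in N (left out, the last holds). Time passes only in rows, so rows that do not move let the fingers close. It gives the time, the measured TCP pose, the force, the opening and the grip force at its end, in the units of the state.
- ctrl.get_obs(): the state, without advancing time (a new reading comes with each control period).
- ctrl.get_image(name): name is "scene" or "top" or "wrist"; returns (picture, depth): 420x560x3 uint8, red, green, blue; 420x560 float32, m along the optical axis (not along the pixel's ray), 0 where there is no reading.
- ctrl.camera_info(name): a dict with "camera_matrix" (3x3 intrinsics, pixels), "k1" (the pictures are not rectified: a ray, as slopes to the right and down, at radius r is drawn at 1 + k1 r^2 times it, then the intrinsics apply), "rvec" (rotation vector, rad) and "tvec" (3), from world to camera coordinates, as OpenCV has them; the wrist camera has in their place "T_tool_cam" (4x4, takes a point from camera to tool coordinates, whose origin is the TCP and whose axes are the flange's). Camera axes: x right, y down, z forward; pixel columns grow to the right and rows downward; lengths in m; the calibration is good to about 2 mm. A picture is of the moment at which its call begins: read the wrist's pose just before it. camera_info takes no time and is no camera call.
- ctrl.finish_job(): hands the job in; it is judged then, once.
The state is a dict: "t": time; "q": joint angles; "dq": joint speeds; "effort": joint torques, N m; "tool_pos": TCP position; "tool_rot": TCP orientation; "contact_force": force on the tool from outside, world axes, zero at the start; "wrist_torque": the same for the moment, N m; "opening": finger opening in m; "grip_force": force on a finger pad.
Only numpy, scipy, OpenCV 4.12 (cv2) and the standard library are available. Lean on these libraries where they do the work, as an engineer would, in place of code of your own. Each camera call takes 0.05 s, during which the arm holds its last target. There are 200 camera calls.

### The job

Put the stone sample slabs away in the small drop-front chest: pull its front flap fully down, lay all the black slabs flat on its floor, side by side and spread so that they carry a sheet level, then lay the green separator sheet flat over them. Next lay all the white slabs on the green sheet, side by side and spread in the same way, and the blue sheet flat over those. Finally push the flap back up until it is fully shut, and leave the other things on the desk where they are.

Things in the scene. Friction and masses are not known exactly. Their poses are not given: they have to be found in the camera images.
- chest: Dark wooden open-topped chest, fixed. Origin at desk level under the middle of its inside; x to its back wall, y along its length, z up. Inside x -50 to 50 mm, y -90 to 90 mm; floor top 10 mm above the desk; back and side walls 10 mm thick, tops 60 mm above the desk; the -x side is closed only by the flap (no sill). Three slabs fit in a row along y, e.g. at y = -60, 0, 60 mm.
- flap (a joint): Angle of the chest's front flap: 0 upright and shut, growing as its top swings out and down towards the chest's -x; 1.25 rad (stop) is fully open. May start a little ajar. A friction hinge: stays where left, needs 1 to 2 N at the bar. Hinge line along chest y, at x = -56, z = 10 mm in the chest's frame. Panel 196 mm wide, 54 mm high, 8 mm thick.
- flap_bar (a point): Middle of the flap's round brass pull bar (10 mm diameter, 100 mm long, along chest y), on two 8 mm posts 90 mm apart above the flap's top edge; 102 mm from the hinge (flap shut: x = -60, z = 112 mm in the chest's frame). 43 mm of free space between bar and panel: pinch or hook it from above, shut or open. Fully open it is about 38 mm above the desk.
- green_sheet: Green rigid separator sheet, 62 mm (its x) by 166 mm (its y) by 5 mm (z), 60 g; origin at its middle. At the start it lies on its black rest, its middle 26.5 mm above the desk; pinch it across its 62 mm width. In the chest it goes with its length along the chest's y axis.
- blue_sheet: Blue rigid separator sheet, 62 mm (its x) by 166 mm (its y) by 5 mm (z), 60 g; origin at its middle. At the start it lies on its black rest, its middle 26.5 mm above the desk; pinch it across its 62 mm width. In the chest it goes with its length along the chest's y axis.
- rest_green: Black block fixed to the desk on which the green sheet starts, 130 mm (its x, the direction of the sheet's length) by 34 mm (y) by 24 mm high; origin at desk level under its middle.
- rest_blue: Black block fixed to the desk on which the blue sheet starts, 130 mm (its x, the direction of the sheet's length) by 34 mm (y) by 24 mm high; origin at desk level under its middle.
- dark1: Black slab, 50 x 50 mm square and 15 mm thick, about 95 g; origin at its middle (7.5 mm above what it lies flat on), z axis normal to its square faces, x and y along its sides. May be absent (None from the start).
- dark2: Black slab, 50 x 50 mm square and 15 mm thick, about 95 g; origin at its middle (7.5 mm above what it lies flat on), z axis normal to its square faces, x and y along its sides. May be absent (None from the start).
- dark3: Black slab, 50 x 50 mm square and 15 mm thick, about 95 g; origin at its middle (7.5 mm above what it lies flat on), z axis normal to its square faces, x and y along its sides. May be absent (None from the start).
- light1: White marble slab, 50 x 50 mm square and 15 mm thick, about 95 g; origin at its middle (7.5 mm above what it lies flat on), z axis normal to its square faces, x and y along its sides. May be absent (None from the start).
- light2: White marble slab, 50 x 50 mm square and 15 mm thick, about 95 g; origin at its middle (7.5 mm above what it lies flat on), z axis normal to its square faces, x and y along its sides. May be absent (None from the start).
- light3: White marble slab, 50 x 50 mm square and 15 mm thick, about 95 g; origin at its middle (7.5 mm above what it lies flat on), z axis normal to its square faces, x and y along its sides. May be absent (None from the start).
- mug: Blue mug, 80 mm wide and 90 mm high; origin under its middle, handle at its +y. Bystander: leave alone.
- stapler: Red and black stapler, 130 x 34 x 42 mm; origin under its middle. Bystander: leave alone.
- tape: Clear roll of tape lying flat, 70 mm diameter, 24 mm high; origin under its middle. Bystander: leave alone.
- paperweight: Green glass paperweight, 68 mm diameter, 42 mm high; origin under its middle. Bystander: leave alone.
Not all that is in view belongs to the job. What is shaped like the dark1 but pink or red is not meant.

How it is judged:
By the outcome, as a careful person would: the job done as asked, in the order asked, and still so for the second after the job is handed in, with the robot touching nothing.
Of dark1, dark2, dark3 only 2 to 3 are there at a start; the rules pass over those that are not, and their reading is None.
Of light1, light2, light3 only 2 to 3 are there at a start; the rules pass over those that are not, and their reading is None.
At some moment in a run one of dark1, dark2, dark3, light1, light2, light3 may be knocked a few centimetres aside while the robot is not near it.
It also fails if it takes over 192 s, if anything falls off the work surface, if the arm or the gripper's body presses on something with over 40 N, if the wrist force passes 120 N, or if a joint passes its speed limit or range.

## Working session

There is one attempt and no reset: what is moved stays moved. The work goes in short steps, Python scripts to look and compute and a tool call to move; the robot and the scene stay as the last step left them, time stands still between calls to the robot, and variables do not carry over. Pictures are saved under pics/ and viewed, at most 14 in all, crops included, and the job is handed in when it is done.

Besides the shell and the picture viewer there is one more tool, called after "Request:" as name([rows], argument=value, ...), one row to a line, values as JSON. jog_arm: Moves the arm, as the interface text tells. Shifts and turns lie within -1 to 1; 1 stands for 0.02 m of shift or 45 degrees of turn. Its arguments: {"type":"object","properties":{"plan":{"type":"array"},"grip_force":{"type":"number"}},"required":["plan"]}

```bash
ls; mkdir -p pics
cat > h.py <<'E'
import numpy as np, cv2
from scipy.spatial.transform import Rotation as R
from station import ctrl
def cam(name, obs=None):
    c=ctrl.camera_info(name); K=np.array(c["camera_matrix"]); k1=c["k1"]
    if name=="wrist":
        o=obs or ctrl.get_obs(); T=np.eye(4); T[:3,:3]=R.from_rotvec(o["tool_rot"]).as_matrix(); T[:3,3]=o["tool_pos"]
        Twc=T@np.array(c["T_tool_cam"])
    else:
        Tcw=np.eye(4); Tcw[:3,:3]=R.from_rotvec(np.ravel(c["rvec"])).as_matrix(); Tcw[:3,3]=np.ravel(c["tvec"]); Twc=np.linalg.inv(Tcw)
    return K,k1,Twc
def cloud(name):
    o=ctrl.get_obs(); im,d=ctrl.get_image(name); K,k1,T=cam(name,o)
    v,u=np.mgrid[:im.shape[0],:im.shape[1]]
    p=cv2.undistortPoints(np.stack([u,v],-1).reshape(-1,1,2).astype(float),K,np.array([k1,0,0,0.])).reshape(im.shape[0],im.shape[1],2)
    P=np.dstack([p*d[...,None],d]); W=P@T[:3,:3].T+T[:3,3]; W[d<=0]=np.nan
    return im,d,W
def save(im,fn): cv2.imwrite("pics/"+fn,cv2.cvtColor(im,cv2.COLOR_RGB2BGR))
E
python3 - <<'E'
from h import *
for n in("top","scene"):
    im,d,W=cloud(n); save(im,n+"0.png"); np.savez(n+"0.npz",im=im,d=d,W=W)
    K,k1,T=cam(n); print(n,K.round(1).tolist(),k1,T.round(3).tolist())
o=ctrl.get_obs(); print({k:np.round(v,3) for k,v in o.items()}); print(R.from_rotvec(o["tool_rot"]).as_matrix().round(3)); print(ctrl.camera_info("wrist"))
E
```

```text
pics
top [[417.3, 0.0, 275.1], [0.0, 417.3, 218.0], [0.0, 0.0, 1.0]] 0.01939564995312584 [[-0.019, -0.985, 0.172, 0.42], [-0.999, 0.024, 0.027, -0.029], [-0.03, -0.171, -0.985, 1.205], [0.0, 0.0, 0.0, 1.0]]
scene [[535.7, 0.0, 281.3], [0.0, 535.7, 216.0], [0.0, 0.0, 1.0]] -0.06049453917411308 [[-0.733, 0.584, -0.349, 1.236], [0.68, 0.625, -0.383, 0.686], [-0.005, -0.518, -0.855, 1.69], [0.0, 0.0, 0.0, 1.0]]
{'t': np.float64(0.1), 'q': array([ 1.124,  0.053,  1.614, -0.   ,  1.476, -0.119]), 'dq': array([-0.001, -0.002, -0.004,  0.   , -0.002,  0.001]), 'effort': array([-0.0000e+00, -3.9490e+01, -3.7136e+01, -0.0000e+00,  4.0000e-03,
       -0.0000e+00]), 'tool_pos': array([0.201, 0.591, 0.23 ]), 'tool_rot': array([-5.130e-01, -3.099e+00,  3.000e-03]), 'contact_force': array([1.66 , 0.084, 0.76 ]), 'wrist_torque': array([-0.032, -0.048,  0.008]), 'grip_force': np.float64(0.0), 'opening': np.float64(0.085)}
[[-0.947  0.322 -0.001]
 [ 0.322  0.947 -0.002]
 [ 0.    -0.002 -1.   ]]
{'camera_matrix': array([[327.90339637,   0.        , 277.51098272],
       [  0.        , 327.90339637, 209.28094455],
       [  0.        ,   0.        ,   1.        ]]), 'k1': 0.010105325183214837, 'T_tool_cam': array([[ 5.63503048e-05, -9.50657171e-01, -3.10243358e-01,
         7.98723387e-02],
       [ 9.99999567e-01,  3.41874256e-04, -8.65949023e-04,
         1.95198567e-04],
       [ 9.29284865e-04, -3.10243174e-01,  9.50656778e-01,
        -1.44467083e-01],
       [ 0.00000000e+00,  0.00000000e+00,  0.00000000e+00,
         1.00000000e+00]])}
```

View pics/top0.png

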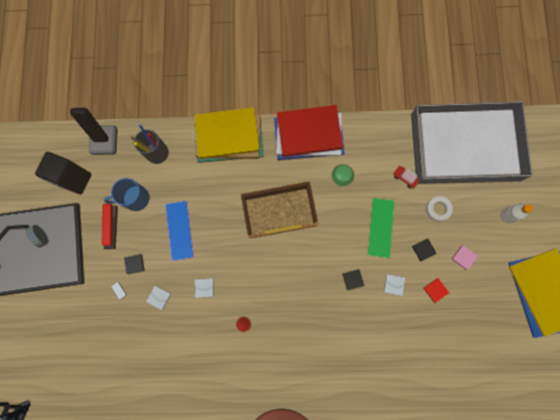

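View pics/scene0.png

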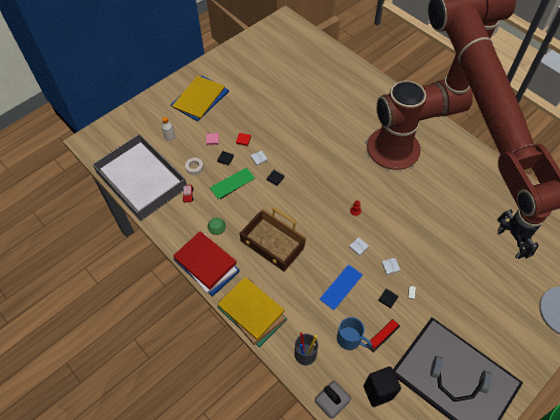

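The top view shows these candidates:

| Kind | Pixels |
|---|---|
| Black slabs | (134,264), (353,280), (424,250) |
| White slabs | (158,298), (204,288), (395,285) |
| Green sheet | (381,228) |
| Blue sheet | (179,230) |
| Chest, flap bar on its lower, near edge | (280,210) |

These could be mistaken for slabs, so I'll leave them alone: pink (465,257), red (436,290), the small white eraser (118,290), the red/white item (406,177) and the black box (63,172).

```bash
cat > det.py <<'E'
from h import *
def blob(W,mask,zlo,zhi,c,r=0.05):
    m=mask&(W[...,2]>zlo)&(W[...,2]<zhi)&(np.hypot(W[...,0]-c[0],W[...,1]-c[1])<r)
    n,l,s,_=cv2.connectedComponentsWithStats(m.astype(np.uint8))
    if n<2: return None
    m=l==1+np.argmax(s[1:,4]); return m
def rect(P):
    (c,s,a)=cv2.minAreaRect((P[:,:2]*1000).astype(np.float32)); return np.round(c,1),np.round(s,1),round(a,1)
def masks(im):
    g=im.astype(int); mx=g.max(-1); mn=g.min(-1)
    return dict(dark=(mx<75)&(mx-mn<25), light=(mn>150)&(mx-mn<40), green=(g[...,1]>g[...,0]+50)&(g[...,1]>g[...,2]+40), blue=(g[...,2]>g[...,0]+70)&(g[...,2]>100))
E
python3 - <<'E'
from det import *
f=np.load("top0.npz"); im,W=f["im"],f["W"]; M=masks(im)
for n,k,(u,v) in [("d","dark",(134,264)),("d","dark",(353,280)),("d","dark",(424,250)),("l","light",(158,298)),("l","light",(204,288)),("l","light",(395,285)),("g","green",(381,228)),("b","blue",(179,230))]:
    c=W[v,u]; m=blob(W,M[k],-.02,.06,c,.12 if n in"gb" else .05); P=W[m]; print(k,(u,v),im[v,u],c.round(3),m.sum(),P.mean(0).round(4),rect(P))
# chest
reg=np.zeros(im.shape[:2],bool); reg[175:245,235:325]=1
z=W[...,2]; m=reg&(z>.045)&(z<.072); print("rim",m.sum(),rect(W[m]),np.median(z[m]))
m=reg&(z>.085)&(z<.13); print("bar",m.sum(),W[m].mean(0) if m.any() else 0, rect(W[m]) if m.any() else 0)
crop=cv2.resize(im[170:310,100:480],None,fx=2.1,fy=2.1,interpolation=cv2.INTER_CUBIC); save(crop,"crop0.png")
E
```

```text
dark (134, 264) [70 70 69] [0.504 0.411 0.014] 260 [0.5042 0.4101 0.0138] (array([504. , 410.9]), array([44.8, 46.6]), 10.3)
dark (353, 280) [58 57 54] [ 0.446 -0.212  0.014] 269 [ 0.4474 -0.2112  0.015 ] (array([ 447.3, -211.1]), array([44.8, 46.7]), 14.8)
dark (424, 250) [53 50 47] [ 0.525 -0.415  0.015] 289 [ 0.5271 -0.4138  0.015 ] (array([ 527.2, -414.4]), array([45.9, 49.7]), 25.2)
light (158, 298) [170 177 179] [0.406 0.339 0.014] 309 [0.4085 0.3394 0.0142] (array([408.2, 339.2]), array([51.2, 48.4]), 63.0)
light (204, 288) [169 176 179] [0.432 0.209 0.011] 318 [0.4328 0.2102 0.0132] (array([432.3, 211.4]), array([50.8, 53.2]), 0.0)
light (395, 285) [171 178 180] [ 0.43  -0.327  0.016] 332 [ 0.4306 -0.3261  0.0146] (array([ 431.6, -326.3]), array([50.1, 52.3]), 77.5)
green (381, 228) [ 46 155  73] [ 0.589 -0.296  0.029] 1223 [ 0.5903 -0.2953  0.0289] (array([ 591.9, -295.7]), array([ 61.5, 164.4]), 81.9)
blue (179, 230) [ 53 109 185] [0.597 0.28  0.024] 1175 [0.5962 0.2795 0.0283] (array([596.9, 279.2]), array([163.6,  60.8]), 7.8)
rim 773 (array([647.1,  -9.1]), array([136.2, 200.7]), 9.7) 0.05951057350806943
bar 141 [ 0.57940742 -0.02002977  0.11413361] (array([579.8, -20.2]), array([10.2, 99.4]), 9.6)
```

View pics/crop0.png

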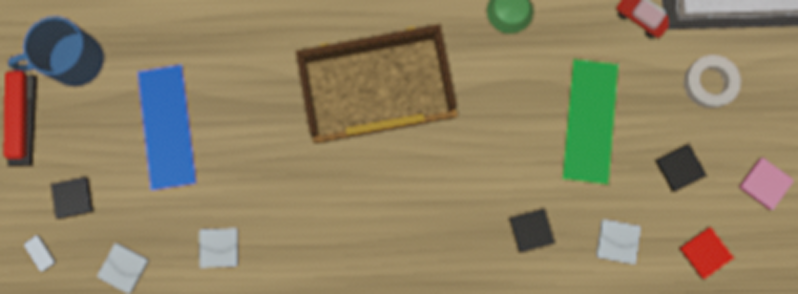

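The crop shows three dark slabs at (72,197), (531,230) and (681,167), and three white ones at (122,268), (218,247) and (619,241). The pink (766,183) and red (707,252) pieces and the eraser (39,254) aren't part of the job. Next I'll fit the chest and write the move planner.

```bash
cat > plan.py <<'E'
import sys,json
from h import *
def obs_pose():
    o=ctrl.get_obs(); m=R.from_rotvec(o["tool_rot"]).as_matrix(); return np.array(o["tool_pos"]),m,o
def rows(wps,start=None):
    """wps: list of (x,y,z,ya,open) ; ya = world angle (deg, mod 180) of tool closing axis y; z TCP. prints rows for jog_arm. None = keep; ('w',n,open)= wait"""
    p,m,o=obs_pose(); out=[]; g=None
    for w in wps:
        if w[0]=='w': out+= [[0]*6+[w[2]]]*w[1]; continue
        x,y,z,ya,op=w
        cur=np.degrees(np.arctan2(m[1,1],m[0,1])); 
        if ya is None: ya=cur
        d=(ya-cur+90)%180-90
        # keep q6 = q1 - ya in range; choose the turn ending with tool y near 0 deg (+-90)
        e=cur+d; d+= -180*round((e-0)/180)
        tgt=np.array([x,y,z],float); yaw=np.radians(cur+d)
        M=np.array([[-np.sin(yaw),np.cos(yaw),0],[np.cos(yaw),np.sin(yaw),0],[0,0,-1.]])
        n=max(1,int(np.ceil(np.linalg.norm(tgt-p)/0.02/1.0-1e-6)),int(np.ceil(np.linalg.norm(R.from_matrix(m.T@M).as_rotvec(degrees=True))/8.5-1e-6)))
        rv=R.from_matrix(m.T@M).as_rotvec()
        for k in range(n):
            mk=m@R.from_rotvec(rv*k/n).as_matrix() if True else m
            s=mk.T@((tgt-p)/n)/0.02; out.append([*s,*(rv/n/np.radians(45)),op])
        # chunk rounding drift is negligible
        p,m=tgt,M
    acc=np.zeros(6); res=[]
    for r in out:
        a=np.array(r[:6])+acc; q=np.round(a,2); q=np.clip(q,-1,1); acc=a-q; res.append([*[float(v)+0 for v in q],r[6]])
    for i in range(0,len(res),8): print("["+",".join("["+",".join("%g"%v for v in r)+"]" for r in res[i:i+8])+"]")
def C(x,y,z):  # chest -> world
    from chest import O,A
    a=np.radians(A); return (O[0]+np.cos(a)*x-np.sin(a)*y, O[1]+np.sin(a)*x+np.cos(a)*y, z)
E
python3 - <<'E'
from det import *
from scipy.optimize import minimize
for n in("top","scene"):
    f=np.load(n+"0.npz"); W=f["W"]; z=W[...,2]
    near=(np.abs(W[...,0]-.64)<.11)&(np.abs(W[...,1]+.01)<.14)
    a=np.radians(9.7); P=W[near&(z>.052)&(z<.066)]; 
    for ad in (9.2,9.7,10.2):
        a=np.radians(ad); q=(P[:,:2]-[.639,-.010])@np.array([[np.cos(a),-np.sin(a)],[np.sin(a),np.cos(a)]])
        print(n,ad,len(P),np.percentile(q,[0,2,98,100],axis=0).round(4).tolist(), np.median(P[:,2]))
    B=W[near&(z>.09)&(z<.13)]; print("bar",len(B),B.mean(0).round(4),rect(B))
    # back wall edge
    a=np.radians(9.7); q=(P[:,:2]-[.639,-.010])@np.array([[np.cos(a),-np.sin(a)],[np.sin(a),np.cos(a)]])
    b=q[(q[:,0]>.045)&(np.abs(q[:,1])<.085)]; print("back",len(b),np.percentile(b[:,0],[2,50,98]),"slope deg",np.degrees(np.polyfit(b[:,1],b[:,0],1)[0]))
    for s in(1,-1):
        b=q[(s*q[:,1]>.085)&(np.abs(q[:,0])<.045)]; print("side",s,len(b),np.percentile(b[:,1],[2,50,98]),"slope",np.degrees(np.polyfit(b[:,0],b[:,1],1)[0]))
E
```

```text
top 9.2 693 [[-0.0598, -0.1006], [-0.0591, -0.0993], [0.0709, 0.0984], [0.0721, 0.0997]] 0.05977414965719219
top 9.7 693 [[-0.06, -0.1009], [-0.0592, -0.0995], [0.0709, 0.0984], [0.0728, 0.0999]] 0.05977414965719219
top 10.2 693 [[-0.0605, -0.1012], [-0.0596, -0.0998], [0.0713, 0.0983], [0.0736, 0.1001]] 0.05977414965719219
bar 140 [ 0.5794 -0.0197  0.1143] (array([579.8, -20.2]), array([10.2, 99.4]), 9.6)
back 260 [0.05881106 0.06472017 0.07163918] slope deg 0.034643702488676875
side 1 114 [0.08960206 0.09405801 0.09948838] slope -0.37876352091770715
side -1 117 [-0.10038503 -0.09518319 -0.09005453] slope -1.1388145640276974
scene 9.2 493 [[-0.0595, -0.0985], [-0.0559, -0.0951], [0.072, 0.1023], [0.0748, 0.1051]] 0.05954557156989981
scene 9.7 493 [[-0.0588, -0.0988], [-0.0556, -0.0953], [0.0721, 0.1022], [0.074, 0.1048]] 0.05954557156989981
scene 10.2 493 [[-0.0581, -0.0991], [-0.0558, -0.0953], [0.0725, 0.1023], [0.0737, 0.1046]] 0.05954557156989981
bar 96 [ 0.5839 -0.0131  0.1113] (array([584.5, -16.4]), array([ 15.2, 102.5]), 9.1)
back 160 [0.06006678 0.06729048 0.07251896] slope deg 0.37175133846896014
side 1 73 [0.09226227 0.09775535 0.10326896] slope 0.11276993506839485
side -1 61 [-0.09789366 -0.09064047 -0.08588353] slope -1.5829197225198925
```

```bash
echo 'O=(.649,-.008); A=9.7' > chest.py; python3 -c "
from plan import *
rows([(.5797,-.02,.25,9.7,-.55)])"
```

```text
[[-0.77,-0.63,-0.03,0,0,0.04,-0.55],[-0.79,-0.62,-0.02,0,0,0.04,-0.55],[-0.81,-0.58,-0.03,0,0,0.03,-0.55],[-0.82,-0.57,-0.03,0,0,0.04,-0.55],[-0.85,-0.53,-0.02,0,0,0.04,-0.55],[-0.85,-0.52,-0.03,0,0,0.04,-0.55],[-0.87,-0.48,-0.03,0,0,0.04,-0.55],[-0.89,-0.46,-0.02,0,0,0.03,-0.55]]
[[-0.9,-0.44,-0.03,0,0,0.04,-0.55],[-0.91,-0.41,-0.03,0,0,0.04,-0.55],[-0.92,-0.37,-0.02,0,0,0.04,-0.55],[-0.94,-0.36,-0.03,0,0,0.04,-0.55],[-0.94,-0.32,-0.03,0,0,0.03,-0.55],[-0.96,-0.3,-0.03,0,0,0.04,-0.55],[-0.96,-0.26,-0.02,0,0,0.04,-0.55],[-0.97,-0.24,-0.03,0,0,0.04,-0.55]]
[[-0.98,-0.21,-0.03,0,0,0.04,-0.55],[-0.98,-0.18,-0.02,0,0,0.03,-0.55],[-0.99,-0.15,-0.03,0,0,0.04,-0.55],[-0.99,-0.12,-0.03,0,0,0.04,-0.55],[-0.99,-0.09,-0.03,0,0,0.04,-0.55],[-1,-0.07,-0.02,0,0,0.04,-0.55],[-1,-0.03,-0.03,0,0,0.03,-0.55],[-1,0,-0.03,0,0,0.04,-0.55]]
[[-0.99,0.03,-0.03,0,0,0.04,-0.55],[-1,0.05,-0.02,0,0,0.04,-0.55],[-1,0.09,-0.03,0,0,0.04,-0.55],[-0.99,0.12,-0.03,0,0,0.03,-0.55],[-0.98,0.14,-0.03,0,0,0.04,-0.55],[-0.99,0.18,-0.02,0,0,0.04,-0.55],[-0.98,0.2,-0.03,0,0,0.04,-0.55],[-0.97,0.24,-0.03,0,0,0.04,-0.55]]
[[-0.96,0.26,-0.03,0,0,0.03,-0.55],[-0.96,0.29,-0.02,0,0,0.04,-0.55],[-0.94,0.32,-0.03,0,0,0.04,-0.55],[-0.94,0.35,-0.03,0,0,0.04,-0.55]]
```

```bash
python3 - <<'E'
s=open('plan.py').read(); a=s.index("def rows"); b=s.index("def C(")
s=s[:a]+'''def rows(wps):
    """wps: (x,y,z,ya,open), ya=deg of closing axis (None keep)"""
    p,m,o=obs_pose(); N=0
    print("at",p.round(4),"yang %.1f"%np.degrees(np.arctan2(m[1,1],m[0,1])),"t %.1f"%o["t"],"f",o["contact_force"].round(1),"op %.4f g %.1f"%(o["opening"],o["grip_force"]))
    for x,y,z,ya,op in wps:
        cur=np.degrees(np.arctan2(m[1,1],m[0,1])); e=cur if ya is None else ya
        e-=180*round(e/180); yaw=np.radians(e)
        M=np.array([[-np.sin(yaw),np.cos(yaw),0],[np.cos(yaw),np.sin(yaw),0],[0,0,-1.]])
        rv=R.from_matrix(m.T@M).as_rotvec()/np.radians(45)
        k=int(np.ceil(np.abs(rv).max()/.19)) if np.abs(rv).max()>.012 else 0
        if k: print(k,"x",[0,0,0,*[float(v) for v in (rv/k).round(3)],op]); m=M; N+=k
        s=m.T@(np.array([x,y,z])-p)/.02; k=max(1,int(np.ceil(np.abs(s).max()-.02)),int(np.ceil(np.linalg.norm(s)*.02/.05)))
        q=(s/k).round(3).clip(-1,1); print(k,"x",[*[float(v)+0 for v in q],0,0,0,op]); p=p+m@q*k*.02; N+=k
    print("rows",N)
'''+s[b:]
open('plan.py','w').write(s)
E
python3 -c "
from plan import *
rows([(.5797,-.02,.25,9.7,-.55)])"
```

```text
at [0.201  0.5912 0.2301] yang 71.2 t 0.1 f [1.7 0.1 0.8] op 0.0855 g 0.0
8 x [0, 0, 0, -0.0, 0.0, 0.171, -0.55]
34 x [-0.98, 0.398, -0.029, 0, 0, 0, -0.55]
rows 42
```

Request:
jog_arm([
  [0, 0, 0, 0, 0, 0.171, -0.55],
  [0, 0, 0, 0, 0, 0.171, -0.55],
  [0, 0, 0, 0, 0, 0.171, -0.55],
  [0, 0, 0, 0, 0, 0.171, -0.55],
  [0, 0, 0, 0, 0, 0.171, -0.55],
  [0, 0, 0, 0, 0, 0.171, -0.55],
  [0, 0, 0, 0, 0, 0.171, -0.55],
  [0, 0, 0, 0, 0, 0.171, -0.55],
])

```text
t: 0.9
tool_pos: [0.201, 0.5914, 0.2305]
tool_rot: [2.033, 2.395, -0.002]
contact_force: [-0.1, -0.8, -1.2]
opening: 0.0192
grip_force: 0.0
```

Request:
jog_arm([
  [-0.98, 0.398, -0.03, 0, 0, 0, -0.55],
  [-0.98, 0.398, -0.03, 0, 0, 0, -0.55],
  [-0.98, 0.398, -0.03, 0, 0, 0, -0.55],
  [-0.98, 0.398, -0.03, 0, 0, 0, -0.55],
  [-0.98, 0.398, -0.03, 0, 0, 0, -0.55],
  [-0.98, 0.398, -0.03, 0, 0, 0, -0.55],
  [-0.98, 0.398, -0.03, 0, 0, 0, -0.55],
  [-0.98, 0.398, -0.03, 0, 0, 0, -0.55],
])

```text
t: 1.7
tool_pos: [0.2904, 0.4468, 0.2355]
tool_rot: [2.026, 2.401, -0.002]
contact_force: [0.9, -0.4, -0.3]
opening: 0.0191
grip_force: 0.0
```

Request:
jog_arm([
  [-0.98, 0.398, -0.03, 0, 0, 0, -0.55],
  [-0.98, 0.398, -0.03, 0, 0, 0, -0.55],
  [-0.98, 0.398, -0.03, 0, 0, 0, -0.55],
  [-0.98, 0.398, -0.03, 0, 0, 0, -0.55],
  [-0.98, 0.398, -0.03, 0, 0, 0, -0.55],
  [-0.98, 0.398, -0.03, 0, 0, 0, -0.55],
  [-0.98, 0.398, -0.03, 0, 0, 0, -0.55],
  [-0.98, 0.398, -0.03, 0, 0, 0, -0.55],
])

```text
t: 2.5
tool_pos: [0.3795, 0.303, 0.2404]
tool_rot: [-2.026, -2.4, 0.001]
contact_force: [0.2, -0.3, 0.1]
opening: 0.0187
grip_force: 0.0
```

Request:
jog_arm([
  [-0.98, 0.398, -0.03, 0, 0, 0, -0.55],
  [-0.98, 0.398, -0.03, 0, 0, 0, -0.55],
  [-0.98, 0.398, -0.03, 0, 0, 0, -0.55],
  [-0.98, 0.398, -0.03, 0, 0, 0, -0.55],
  [-0.98, 0.398, -0.03, 0, 0, 0, -0.55],
  [-0.98, 0.398, -0.03, 0, 0, 0, -0.55],
  [-0.98, 0.398, -0.03, 0, 0, 0, -0.55],
  [-0.98, 0.398, -0.03, 0, 0, 0, -0.55],
])

```text
t: 3.3
tool_pos: [0.4686, 0.1592, 0.2452]
tool_rot: [-2.026, -2.4, 0.001]
contact_force: [-0.7, 0.7, 1.4]
opening: 0.0195
grip_force: 0.0
```

Request:
jog_arm([
  [-0.98, 0.398, -0.03, 0, 0, 0, -0.55],
  [-0.98, 0.398, -0.03, 0, 0, 0, -0.55],
  [-0.98, 0.398, -0.03, 0, 0, 0, -0.55],
  [-0.98, 0.398, -0.03, 0, 0, 0, -0.55],
  [-0.98, 0.398, -0.03, 0, 0, 0, -0.55],
  [-0.98, 0.398, -0.03, 0, 0, 0, -0.55],
  [-0.98, 0.398, -0.03, 0, 0, 0, -0.55],
  [-0.98, 0.398, -0.03, 0, 0, 0, -0.55],
])

```text
t: 4.1
tool_pos: [0.5576, 0.0154, 0.2499]
tool_rot: [-2.026, -2.4, 0.001]
contact_force: [0.1, 0.9, -0.1]
opening: 0.0191
grip_force: 0.0
```

Run:
```python
from plan import *; from det import *
rows([(.5797,-.02,.25,9.7,-.55)])
im,d,W=cloud("wrist"); save(im,"w1.png"); np.savez("w1.npz",im=im,W=W); z=W[...,2]
near=(np.abs(W[...,0]-.64)<.12)&(np.abs(W[...,1]+.01)<.14)
B=W[near&(z>.095)&(z<.13)]; print("bar",len(B),np.median(B,0),B[:,2].max(),rect(B))
a=np.radians(9.7); P=W[near&(z>.054)&(z<.066)]; q=(P[:,:2]-[.649,-.008])@np.array([[np.cos(a),-np.sin(a)],[np.sin(a),np.cos(a)]])
b=q[(q[:,0]>.035)&(np.abs(q[:,1])<.085)]; print("back",np.percentile(b[:,0],[2,50,98]),np.degrees(np.polyfit(b[:,1],b[:,0],1)[0]))
for s in(1,-1):
    b=q[(s*q[:,1]>.08)&(np.abs(q[:,0])<.045)]; print("side",s,len(b),np.percentile(b[:,1],[2,50,98]) if len(b) else 0)
```

```text
at [0.5576 0.0154 0.2499] yang 9.7 t 4.1 f [ 0.1  0.9 -0.1] op 0.0191 g 0.0
2 x [-0.965, 0.396, -0.004, 0, 0, 0, -0.55]
rows 2
bar 1041 [ 0.57871322 -0.00974925  0.11730544] 0.12030175161101425 (array([580.3, -18.2]), array([ 10. , 100.3]), 9.3)
back [0.04888926 0.05235977 0.0585447 ] 0.34734399035169033
side 1 985 [0.09086369 0.09583423 0.10053892]
side -1 591 [-0.09834683 -0.09101698 -0.08850639]
```

View pics/w1.png

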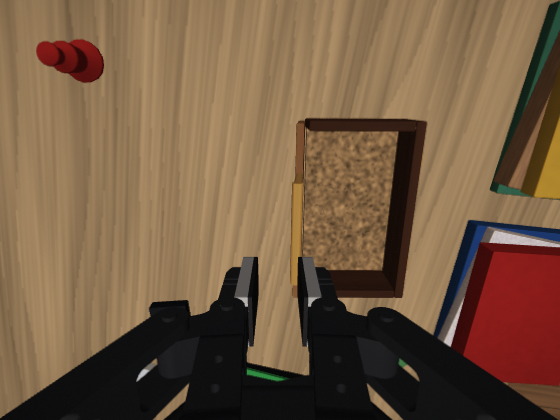

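The wrist view shows the bar at (297,235), the flap slightly ajar, and the open chest at (360,205). I'll pinch the bar and follow its arc down.

```bash
echo 'O=(.648,-.0075); A=9.7' > chest.py
python3 - <<'E'
from plan import *
def bar(f,dz=-.013):
    a=f+.039; return C(-.056-.10208*np.sin(a),-.002,.010+.10208*np.cos(a)+dz)
print(bar(.084))
b0=bar(.084)
rows([(b0[0],b0[1],.16,9.7,-.55),(*b0,9.7,-.55)]+[(*bar(f),None,-1) for f in (.3,.5,.75,1.0,1.27)])
E
```

```text
(np.float64(0.5807924327756667), np.float64(-0.02101700762098067), np.float64(0.09830878888036056))
at [0.5589 0.013  0.2499] yang 9.5 t 4.2 f [-1.2 -1.9 -0. ] op 0.0194 g 0.0
5 x [-0.37, 0.16, 0.9, 0, 0, 0, -0.55]
4 x [0.002, 0.0, 0.771, 0, 0, 0, -0.55]
2 x [-0.001, -0.535, 0.127, 0, 0, 0, -1]
1 x [-0.002, -0.922, 0.433, 0, 0, 0, -1]
1 x [-0.002, -1.0, 0.784, 0, 0, 0, -1]
1 x [0.0, -0.779, 1.0, 0, 0, 0, -1]
2 x [0.001, -0.265, 0.638, 0, 0, 0, -1]
rows 16
```

Request:
jog_arm([
  [-0.37, 0.16, 0.9, 0, 0, 0, -0.55],
  [-0.37, 0.16, 0.9, 0, 0, 0, -0.55],
  [-0.37, 0.16, 0.9, 0, 0, 0, -0.55],
  [-0.37, 0.16, 0.9, 0, 0, 0, -0.55],
  [-0.37, 0.16, 0.9, 0, 0, 0, -0.55],
])

```text
t: 4.65
tool_pos: [0.5792, -0.0175, 0.1593]
tool_rot: [-2.026, -2.4, 0.001]
contact_force: [-0.0, 0.7, 0.9]
opening: 0.0191
grip_force: 0.0
```

Request:
jog_arm([
  [0, 0, 0.77, 0, 0, 0, -0.55],
  [0, 0, 0.77, 0, 0, 0, -0.55],
  [0, 0, 0.77, 0, 0, 0, -0.55],
  [0, 0, 0.77, 0, 0, 0, -0.55],
  [0, 0, 0, 0, 0, 0, -0.55],
])

```text
t: 5.15
tool_pos: [0.5775, -0.0171, 0.0958]
tool_rot: [-2.023, -2.398, 0.004]
contact_force: [-0.3, 0.5, 0.3]
opening: 0.0193
grip_force: 0.0
```

Request:
jog_arm([
  [0, 0, 0, 0, 0, 0, -1],
  [0, 0, 0, 0, 0, 0, -1],
  [0, 0, 0, 0, 0, 0, -1],
], grip_force=25)

```text
t: 5.45
tool_pos: [0.5792, -0.0173, 0.0982]
tool_rot: [-2.026, -2.4, -0.0]
contact_force: [2.4, 1.3, -8.4]
opening: 0.0089
grip_force: 24.9
```

Request:
jog_arm([
  [0, -0.53, 0.13, 0, 0, 0, -1],
  [0, -0.53, 0.13, 0, 0, 0, -1],
  [0, -0.46, 0.22, 0, 0, 0, -1],
  [0, -0.46, 0.22, 0, 0, 0, -1],
  [0, -0.5, 0.39, 0, 0, 0, -1],
  [0, -0.5, 0.39, 0, 0, 0, -1],
  [0, -0.39, 0.5, 0, 0, 0, -1],
  [0, -0.39, 0.5, 0, 0, 0, -1],
])

```text
t: 6.25
tool_pos: [0.5069, -0.0298, 0.0514]
tool_rot: [2.025, 2.398, 0.007]
contact_force: [4.0, 6.4, 0.2]
opening: 0.0088
grip_force: 24.8
```

Request:
jog_arm([
  [0, -0.27, 0.64, 0, 0, 0, -1],
  [0, -0.27, 0.64, 0, 0, 0, -1],
  [0, -0.03, 0.15, 0, 0, 0, -1],
  [0, 0, 0, 0, 0, 0, -1],
  [0, 0, 0, 0, 0, 0, -1],
])

```text
t: 6.75
tool_pos: [0.4968, -0.032, 0.0253]
tool_rot: [2.025, 2.398, 0.005]
contact_force: [-5.5, 6.8, 17.7]
opening: 0.0088
grip_force: 27.5
```

Run:
```python
from plan import *
o=ctrl.get_obs(); rows([(*C(-.154,-.002,.0254),None,-1)])
im,d,W=cloud("top"); np.savez("top1.npz",im=im,W=W); print(cam("top")[2][:3,3])
```

```text
at [ 0.4968 -0.032   0.0253] yang 9.6 t 6.8 f [-5.5  6.8 17.7] op 0.0088 g 27.5
1 x [-0.167, -0.04, -0.004, 0, 0, 0, -1]
rows 1
[ 0.42003492 -0.02863345  1.20499917]
```

Run:
```python
from plan import *
p=obs_pose()[0]
rows([(p[0],p[1],.085,None,-.3),(.4474,-.2112,.10,14.8,1)])
```

```text
at [ 0.4968 -0.032   0.0253] yang 9.6 t 6.8 f [-4.9  5.7 17.8] op 0.0089 g 27.5
3 x [0.0, 0.004, -0.995, 0, 0, 0, -0.3]
1 x [0, 0, 0, 0.006, 0.0, -0.115, 1]
9 x [-0.892, -0.519, -0.083, 0, 0, 0, 1]
rows 13
```

Request:
jog_arm([
  [0, 0, 0, 0, 0, 0, -0.4],
  [0, 0, 0, 0, 0, 0, -0.4],
  [0, 0, -1, 0, 0, 0, -0.4],
  [0, 0, -1, 0, 0, 0, -0.4],
  [0, 0, -1, 0, 0, 0, -0.3],
  [0, 0, 0, 0, 0, -0.115, 1],
])

```text
t: 7.4
tool_pos: [0.4962, -0.0332, 0.084]
tool_rot: [1.91, 2.487, 0.002]
contact_force: [0.4, -0.3, 0.5]
opening: 0.0434
grip_force: 0.0
```

Request:
jog_arm([
  [-0.89, -0.52, -0.08, 0, 0, 0, 1],
  [-0.89, -0.52, -0.08, 0, 0, 0, 1],
  [-0.89, -0.52, -0.08, 0, 0, 0, 1],
  [-0.89, -0.52, -0.08, 0, 0, 0, 1],
  [-0.89, -0.52, -0.08, 0, 0, 0, 1],
  [-0.89, -0.52, -0.08, 0, 0, 0, 1],
  [-0.89, -0.52, -0.08, 0, 0, 0, 1],
  [-0.89, -0.52, -0.08, 0, 0, 0, 1],
])

```text
t: 8.2
tool_pos: [0.4494, -0.1922, 0.0934]
tool_rot: [-1.916, -2.489, 0.002]
contact_force: [0.6, -0.5, -0.5]
opening: 0.0855
grip_force: 0.0
```

Request:
jog_arm([
  [-0.89, -0.52, -0.08, 0, 0, 0, 1],
  [0, 0, 0, 0, 0, 0, 1],
])

```text
t: 8.4
tool_pos: [0.444, -0.2131, 0.0954]
tool_rot: [1.919, 2.486, -0.002]
contact_force: [0.2, 0.8, -0.2]
opening: 0.0858
grip_force: 0.0
```

```bash
cat > look.py <<'E'
from plan import *; from det import *
def look(kind,c,r=.06,zr=(.005,.024),save_as=None):
    im,d,W=cloud("wrist"); m=blob(W,masks(im)[kind],*zr,c,r)
    if save_as: save(im,save_as)
    if m is None: print("none"); return None
    P=W[m]; q=rect(P); print(kind,m.sum(),"z %.4f"%np.median(P[:,2]),q)
    return q
E
python3 - <<'E'
from look import *
look("dark",(.4474,-.2112),save_as="w2.png")
im,d,W=cloud("top"); M=masks(im); z=W[...,2]
B=W[(np.abs(W[...,0]-.5)<.06)&(np.abs(W[...,1]+.03)<.07)&(z>.03)]; print("bar",len(B),np.median(B,0),rect(B))
for k,c in [("dark",(.504,.411)),("dark",(.447,-.211)),("dark",(.527,-.414)),("light",(.408,.339)),("light",(.432,.211)),("light",(.431,-.326))]:
    m=blob(W,M[k],.004,.03,c); print(k,rect(W[m]) if m is not None else None)
rows([])
E
```

```text
dark 4700 z 0.0170 (array([ 446.6, -210.9]), array([50. , 49.9]), 13.7)
bar 189 [ 0.4994073  -0.03619699  0.04020119] (array([517.6, -42.7]), array([ 54.9, 125.9]), 14.3)
dark (array([504.3, 411. ]), array([43.9, 45.8]), 9.3)
dark (array([ 459.3, -190. ]), array([ 9.6, 10.8]), 17.0)
dark (array([ 527.2, -414.3]), array([45.6, 48.6]), 24.5)
light (array([408.2, 340.4]), array([50.4, 50. ]), 60.9)
light (array([432.5, 209.1]), array([50.7, 47.5]), 1.0)
light None
at [ 0.4443 -0.2111  0.0949] yang 14.8 t 8.5 f [0.6 0.3 0. ] op 0.0853 g 0.0
rows 0
```

View pics/w2.png

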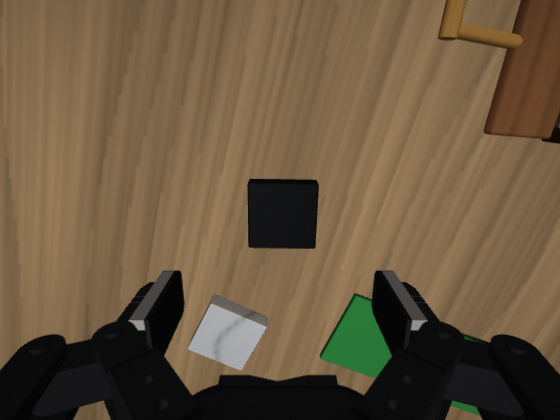

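The dark slab is at (283,213), centred between the fingers and flat. The flap lies open at upper right. Grasping now.

Run:
```python
from plan import *
rows([(.4466,-.2109,.004,13.9,1),(.4466,-.2109,.12,None,-1),(*C(-.002,-.058,.12),9.7,-1),(*C(-.002,-.058,.015),None,-1)])
```

```text
at [ 0.4443 -0.2111  0.0949] yang 14.8 t 8.5 f [0.6 0.3 0. ] op 0.0853 g 0.0
1 x [0, 0, 0, -0.001, -0.0, 0.019, 1]
5 x [-0.003, 0.023, 0.909, 0, 0, 0, 1]
6 x [0.0, 0.0, -0.967, 0, 0, 0, -1]
1 x [0, 0, 0, 0.0, 0.0, 0.093, -1]
12 x [0.452, 0.962, 0.0, 0, 0, 0, -1]
6 x [0.0, -0.001, 0.875, 0, 0, 0, -1]
rows 31
```

Request:
jog_arm([
  [0, 0.02, 0.91, 0, 0, 0.019, 1],
  [0, 0.02, 0.91, 0, 0, 0, 1],
  [0, 0.02, 0.91, 0, 0, 0, 1],
  [0, 0.02, 0.91, 0, 0, 0, 1],
  [0, 0.02, 0.91, 0, 0, 0, 1],
  [0, 0, 0, 0, 0, 0, 1],
  [0, 0, 0, 0, 0, 0, -1],
  [0, 0, 0, 0, 0, 0, -1],
], grip_force=40)

```text
t: 9.3
tool_pos: [0.4475, -0.2106, 0.0052]
tool_rot: [1.933, 2.474, 0.0]
contact_force: [-0.0, -0.3, -0.3]
opening: 0.0594
grip_force: 0.0
```

Request:
jog_arm([
  [0, 0, 0, 0, 0, 0, -1],
  [0, 0, 0, 0, 0, 0, -1],
  [0, 0, 0, 0, 0, 0, -1],
  [0, 0, -0.5, 0, 0, 0, -1],
])

```text
t: 9.7
tool_pos: [0.4457, -0.21, 0.0135]
tool_rot: [-1.933, -2.473, 0.0]
contact_force: [-0.8, 0.4, -1.6]
opening: 0.0489
grip_force: 41.7
```

Request:
jog_arm([
  [0, 0, -0.9, 0, 0, 0, -1],
  [0, 0, -0.9, 0, 0, 0, -1],
  [0, 0, -0.9, 0, 0, 0, -1],
  [0, 0, -0.9, 0, 0, 0, -1],
  [0, 0, -0.9, 0, 0, 0, -1],
  [0, 0, -0.8, 0, 0, 0.093, -1],
  [0.45, 0.96, 0, 0, 0, 0, -1],
  [0.45, 0.96, 0, 0, 0, 0, -1],
])

```text
t: 10.5
tool_pos: [0.4817, -0.1863, 0.1212]
tool_rot: [2.025, 2.401, 0.0]
contact_force: [0.3, -0.1, -1.5]
opening: 0.0488
grip_force: 41.7
```

Request:
jog_arm([
  [0.45, 0.96, 0, 0, 0, 0, -1],
  [0.45, 0.96, 0, 0, 0, 0, -1],
  [0.45, 0.96, 0, 0, 0, 0, -1],
  [0.45, 0.96, 0, 0, 0, 0, -1],
  [0.45, 0.96, 0, 0, 0, 0, -1],
  [0.45, 0.96, 0, 0, 0, 0, -1],
  [0.45, 0.96, 0, 0, 0, 0, -1],
  [0.45, 0.96, 0, 0, 0, 0, -1],
])

```text
t: 11.3
tool_pos: [0.6206, -0.0885, 0.12]
tool_rot: [-2.023, -2.402, 0.001]
contact_force: [0.6, 0.2, -0.5]
opening: 0.0484
grip_force: 41.7
```

Request:
jog_arm([
  [0.45, 0.96, 0, 0, 0, 0, -1],
  [0.45, 0.96, 0, 0, 0, 0, -1],
  [0, 0, 0, 0, 0, 0, -1],
  [0, 0, 0, 0, 0, 0, -1],
])

```text
t: 11.7
tool_pos: [0.6548, -0.0648, 0.1198]
tool_rot: [-2.022, -2.403, 0.002]
contact_force: [0.0, 0.3, -1.6]
opening: 0.0484
grip_force: 41.8
```

Run:
```python
from plan import *
rows([(*C(-.002,-.058,.015),9.7,-1),(*C(-.002,-.058,.12),None,.4)])
im,d,W=cloud("wrist"); save(im,"w3.png"); z=W[...,2]
# refine chest: rim seen from close range
a=np.radians(9.7); P=W[(z>.056)&(z<.064)&(np.abs(W[...,0]-.65)<.12)&(np.abs(W[...,1])<.15)]
from chest import O
q=(P[:,:2]-O)@np.array([[np.cos(a),-np.sin(a)],[np.sin(a),np.cos(a)]])
for n,b in(("back",q[(q[:,0]>.04)&(q[:,0]<.075)&(np.abs(q[:,1])<.08)][:,0]),("+y",q[(q[:,1]>.08)&(np.abs(q[:,0])<.045)][:,1]),("-y",q[(q[:,1]<-.08)&(np.abs(q[:,0])<.045)][:,1])): print(n,len(b),np.percentile(b,[5,50,95]).round(4) if len(b) else 0)
```

```text
at [ 0.6548 -0.0648  0.1198] yang 9.8 t 11.7 f [ 0.   0.3 -1.6] op 0.0484 g 41.8
6 x [-0.003, 0.009, 0.873, 0, 0, 0, -1]
6 x [0.0, -0.001, -0.875, 0, 0, 0, 0.4]
rows 12
back 4736 [0.0503 0.0543 0.0594]
+y 0 0
-y 0 0
```

View pics/w3.png

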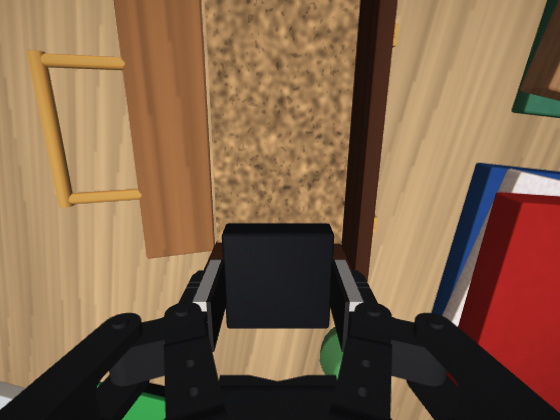

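The slab at (278,275) is held squarely above the chest, and the flap at (175,130) is fully down. I'll lower it, then go to the next slab.

Request:
jog_arm([
  [0, 0.01, 0.9, 0, 0, 0, -1],
  [0, 0.01, 0.9, 0, 0, 0, -1],
  [0, 0.01, 0.9, 0, 0, 0, -1],
  [0, 0.01, 0.9, 0, 0, 0, -1],
  [0, 0.01, 0.9, 0, 0, 0, -1],
  [0, 0, 0.7, 0, 0, 0, -1],
  [0, 0, 0, 0, 0, 0, -1],
  [0, 0, 0, 0, 0, 0, -1],
])

```text
t: 12.55
tool_pos: [0.6564, -0.0647, 0.0154]
tool_rot: [-2.024, -2.403, 0.0]
contact_force: [-0.0, 0.3, -0.5]
opening: 0.0482
grip_force: 46.2
```

Request:
jog_arm([
  [0, 0, 0, 0, 0, 0, 0.4],
  [0, 0, 0, 0, 0, 0, 0.4],
  [0, 0, 0, 0, 0, 0, 0.4],
  [0, 0, -0.9, 0, 0, 0, 0.4],
  [0, 0, -0.9, 0, 0, 0, 0.4],
  [0, 0, -0.9, 0, 0, 0, 0.4],
  [0, 0, -0.9, 0, 0, 0, 0.4],
  [0, 0, -0.9, 0, 0, 0, 0.4],
])

```text
t: 13.35
tool_pos: [0.6568, -0.0649, 0.1089]
tool_rot: [2.023, 2.402, 0.001]
contact_force: [-0.7, -0.9, -0.0]
opening: 0.0595
grip_force: 0.0
```

Run:
```python
from look import *
rows([(.527,-.414,.10,25,1)])
im,d,W=cloud("top"); np.savez("t2.npz",im=im,W=W); M=masks(im)
for k,c in [("dark",(.504,.411)),("dark",(.645,-.07)),("dark",(.527,-.414)),("light",(.408,.339)),("light",(.432,.211)),("light",(.431,-.326))]:
    m=blob(W,M[k],.004,.03,c); print(k,rect(W[m]) if m is not None else None)
```

```text
at [ 0.6568 -0.0649  0.1089] yang 9.8 t 13.3 f [-0.7 -0.9 -0. ] op 0.0595 g 0.0
2 x [0, 0, 0, 0.001, 0.001, -0.169, 1]
14 x [-0.934, -0.947, 0.032, 0, 0, 0, 1]
rows 16
dark (array([504.7, 409.5]), array([42.7, 44.2]), 12.4)
dark (array([666.7, -48.6]), array([29.4, 14.8]), 12.1)
dark (array([ 527.4, -414.7]), array([43.3, 48.3]), 24.8)
light (array([407.9, 339.8]), array([51.3, 50.1]), 60.7)
light (array([431.9, 208.3]), array([49.4, 47.2]), 1.0)
light (array([ 430.6, -325.9]), array([50.2, 50.4]), 77.9)
```

Request:
jog_arm([
  [0, 0, 0, 0, 0, -0.17, 1],
  [0, 0, 0, 0, 0, -0.17, 1],
  [-0.93, -0.95, 0, 0, 0, 0, 1],
  [-0.93, -0.95, 0, 0, 0, 0, 1],
  [-0.93, -0.95, 0, 0, 0, 0, 1],
  [-0.93, -0.95, 0, 0, 0, 0, 1],
  [-0.93, -0.95, 0, 0, 0, 0, 1],
  [-0.93, -0.95, 0, 0, 0, 0, 1],
])

```text
t: 14.2
tool_pos: [0.5999, -0.2151, 0.1065]
tool_rot: [1.686, 2.651, 0.0]
contact_force: [0.6, 0.4, -0.8]
opening: 0.085
grip_force: 0.0
```

Request:
jog_arm([
  [-0.93, -0.95, 0, 0, 0, 0, 1],
  [-0.93, -0.95, 0, 0, 0, 0, 1],
  [-0.93, -0.95, 0, 0, 0, 0, 1],
  [-0.93, -0.95, 0, 0, 0, 0, 1],
  [-0.93, -0.95, 0, 0, 0, 0, 1],
  [-0.93, -0.95, 0, 0, 0, 0, 1],
  [-0.93, -0.95, 0, 0, 0, 0, 1],
  [-0.93, -0.95, 0, 0, 0, 0, 1],
])

```text
t: 15.0
tool_pos: [0.5254, -0.4144, 0.1065]
tool_rot: [1.686, 2.651, 0.0]
contact_force: [0.0, 0.3, -0.9]
opening: 0.0853
grip_force: 0.0
```

Request:
jog_arm([
  [0, 0, 0, 0, 0, 0, 1],
  [0, 0, 0, 0, 0, 0, 1],
])

```text
t: 15.2
tool_pos: [0.5257, -0.4135, 0.1063]
tool_rot: [-1.687, -2.65, -0.001]
contact_force: [-0.1, 0.5, 0.2]
opening: 0.085
grip_force: 0.0
```

Run:
```python
from look import *
(c,s,a)=look("dark",(.527,-.414)); x,y=c/1000
rows([(x,y,.004,a,1),(x,y,.12,None,-1),(*C(-.002,0,.12),9.7,-1)])
```

```text
dark 4247 z 0.0170 (array([ 526.2, -415. ]), array([49.9, 49.5]), 25.1)
at [ 0.526  -0.4129  0.1062] yang 25.1 t 15.2 f [0.3 0.4 0.1] op 0.0852 g 0.0
6 x [-0.017, -0.006, 0.852, 0, 0, 0, 1]
6 x [0.0, 0.0, -0.967, 0, 0, 0, -1]
2 x [0, 0, 0, 0.0, -0.0, 0.171, -1]
20 x [0.953, 0.467, 0.0, 0, 0, 0, -1]
rows 34
```

Request:
jog_arm([
  [-0.02, 0, 0.85, 0, 0, 0, 1],
  [-0.02, 0, 0.85, 0, 0, 0, 1],
  [-0.02, 0, 0.85, 0, 0, 0, 1],
  [-0.02, 0, 0.85, 0, 0, 0, 1],
  [-0.02, 0, 0.85, 0, 0, 0, 1],
  [-0.02, 0, 0.85, 0, 0, 0, 1],
  [0, 0, 0, 0, 0, 0, 1],
  [0, 0, 0, 0, 0, 0, -1],
])

```text
t: 16.05
tool_pos: [0.5266, -0.4154, 0.0034]
tool_rot: [-1.685, -2.65, -0.0]
contact_force: [1.3, 0.5, 0.3]
opening: 0.0736
grip_force: 0.0
```

Request:
jog_arm([
  [0, 0, 0, 0, 0, 0, -1],
  [0, 0, 0, 0, 0, 0, -1],
  [0, 0, 0, 0, 0, 0, -1],
  [0, 0, 0, 0, 0, 0, -1],
  [0, 0, -0.9, 0, 0, 0, -1],
  [0, 0, -0.9, 0, 0, 0, -1],
  [0, 0, -1, 0, 0, 0, -1],
  [0, 0, -1, 0, 0, 0, -1],
])

```text
t: 16.85
tool_pos: [0.527, -0.4156, 0.0823]
tool_rot: [1.685, 2.65, -0.0]
contact_force: [-0.1, 0.5, -0.4]
opening: 0.0486
grip_force: 41.8
```

Request:
jog_arm([
  [0, 0, -1, 0, 0, 0, -1],
  [0, 0, -1, 0, 0, 0.171, -1],
  [0, 0, 0, 0, 0, 0.171, -1],
  [0.95, 0.47, 0, 0, 0, 0, -1],
  [0.95, 0.47, 0, 0, 0, 0, -1],
  [0.95, 0.47, 0, 0, 0, 0, -1],
  [0.95, 0.47, 0, 0, 0, 0, -1],
  [0.95, 0.47, 0, 0, 0, 0, -1],
])

```text
t: 17.65
tool_pos: [0.5574, -0.3111, 0.1196]
tool_rot: [-2.022, -2.403, -0.0]
contact_force: [0.2, 0.2, -0.9]
opening: 0.0487
grip_force: 41.8
```

Request:
jog_arm([
  [0.95, 0.47, 0, 0, 0, 0, -1],
  [0.95, 0.47, 0, 0, 0, 0, -1],
  [0.95, 0.47, 0, 0, 0, 0, -1],
  [0.95, 0.47, 0, 0, 0, 0, -1],
  [0.95, 0.47, 0, 0, 0, 0, -1],
  [0.95, 0.47, 0, 0, 0, 0, -1],
  [0.95, 0.47, 0, 0, 0, 0, -1],
  [0.95, 0.47, 0, 0, 0, 0, -1],
])

```text
t: 18.45
tool_pos: [0.6054, -0.1486, 0.1196]
tool_rot: [-2.022, -2.403, 0.0]
contact_force: [0.1, -0.5, -1.0]
opening: 0.0484
grip_force: 41.8
```

Request:
jog_arm([
  [0.95, 0.47, 0, 0, 0, 0, -1],
  [0.95, 0.47, 0, 0, 0, 0, -1],
  [0.95, 0.47, 0, 0, 0, 0, -1],
  [0.95, 0.47, 0, 0, 0, 0, -1],
  [0.95, 0.47, 0, 0, 0, 0, -1],
  [0.95, 0.47, 0, 0, 0, 0, -1],
  [0.95, 0.47, 0, 0, 0, 0, -1],
  [0, 0, 0, 0, 0, 0, -1],
])

```text
t: 19.25
tool_pos: [0.6476, -0.0053, 0.1196]
tool_rot: [-2.019, -2.405, -0.0]
contact_force: [-0.1, -0.6, -1.1]
opening: 0.0488
grip_force: 41.8
```

Run:
```python
from look import *
rows([(*C(-.002,0,.015),9.7,-1)])
im,d,W=cloud("top"); np.savez("t3.npz",im=im,W=W); M=masks(im)
for k,c in [("dark",(.504,.411)),("light",(.408,.339)),("light",(.432,.211)),("light",(.431,-.326))]:
    m=blob(W,M[k],.004,.03,c); print(k,rect(W[m]) if m is not None else None)
```

```text
at [ 0.6476 -0.0053  0.1196] yang 10.0 t 19.2 f [-0.1 -0.6 -1.1] op 0.0488 g 41.8
6 x [-0.02, -0.016, 0.872, 0, 0, 0, -1]
rows 6
dark (array([505.5, 411.7]), array([41.7, 45.8]), 10.1)
light (array([407.8, 340.2]), array([50., 50.]), 62.3)
light (array([431.8, 208.2]), array([49.4, 46.6]), 0.8)
light (array([ 430. , -325.8]), array([50.3, 49.1]), 77.6)
```

Request:
jog_arm([
  [-0.02, -0.02, 0.9, 0, 0, 0, -1],
  [-0.02, -0.02, 0.9, 0, 0, 0, -1],
  [-0.02, -0.02, 0.9, 0, 0, 0, -1],
  [-0.02, -0.02, 0.9, 0, 0, 0, -1],
  [-0.02, -0.02, 0.9, 0, 0, 0, -1],
  [0, 0, 0.7, 0, 0, 0, -1],
  [0, 0, 0, 0, 0, 0, -1],
  [0, 0, 0, 0, 0, 0, -1],
])

```text
t: 20.1
tool_pos: [0.6465, -0.0117, 0.0154]
tool_rot: [-2.026, -2.401, 0.0]
contact_force: [-0.3, 0.9, -1.2]
opening: 0.0484
grip_force: 46.6
```

Request:
jog_arm([
  [0, 0, 0, 0, 0, 0, 0.4],
  [0, 0, 0, 0, 0, 0, 0.4],
  [0, 0, 0, 0, 0, 0, 0.4],
  [0, 0, -0.9, 0, 0, 0, 0.4],
  [0, 0, -0.9, 0, 0, 0, 0.4],
  [0, 0, -0.9, 0, 0, 0, 0.4],
  [0, 0, -0.9, 0, 0, 0, 0.4],
  [0, 0, -0.9, 0, 0, 0, 0.4],
])

```text
t: 20.9
tool_pos: [0.647, -0.0116, 0.1088]
tool_rot: [2.024, 2.4, 0.002]
contact_force: [-0.3, 0.2, 0.5]
opening: 0.06
grip_force: 0.0
```

Request:
jog_arm([
  [0.99, -0.155, 0, 0, 0, 0, 1],
  [0.99, -0.155, 0, 0, 0, 0, 1],
  [0.99, -0.155, 0, 0, 0, 0, 1],
  [0.99, -0.155, 0, 0, 0, 0, 1],
  [0.99, -0.155, 0, 0, 0, 0, 1],
  [0.99, -0.155, 0, 0, 0, 0, 1],
  [0.99, -0.155, 0, 0, 0, 0, 1],
  [0.99, -0.155, 0, 0, 0, 0, 1],
])

```text
t: 21.7
tool_pos: [0.593, 0.1427, 0.1044]
tool_rot: [-2.022, -2.401, 0.003]
contact_force: [-0.2, 0.4, 0.1]
opening: 0.0855
grip_force: 0.0
```

Request:
jog_arm([
  [0.99, -0.155, 0, 0, 0, 0, 1],
  [0.99, -0.155, 0, 0, 0, 0, 1],
  [0.99, -0.155, 0, 0, 0, 0, 1],
  [0.99, -0.155, 0, 0, 0, 0, 1],
  [0.99, -0.155, 0, 0, 0, 0, 1],
  [0.99, -0.155, 0, 0, 0, 0, 1],
  [0.99, -0.155, 0, 0, 0, 0, 1],
  [0.99, -0.155, 0, 0, 0, 0, 1],
])

```text
t: 22.5
tool_pos: [0.5416, 0.2941, 0.1044]
tool_rot: [-2.023, -2.402, 0.004]
contact_force: [1.2, 0.2, 0.4]
opening: 0.0852
grip_force: 0.0
```

Request:
jog_arm([
  [0.99, -0.155, 0, 0, 0, 0, 1],
  [0.99, -0.155, 0, 0, 0, 0, 1],
  [0.99, -0.155, 0, 0, 0, 0, 1],
  [0.99, -0.155, 0, 0, 0, 0, 1],
  [0.99, -0.155, 0, 0, 0, 0, 1],
  [0.99, -0.155, 0, 0, 0, 0, 1],
  [0, 0, 0, 0, 0, 0, 1],
  [0, 0, 0, 0, 0, 0, 1],
])

```text
t: 23.3
tool_pos: [0.5041, 0.4066, 0.1047]
tool_rot: [-2.023, -2.403, 0.004]
contact_force: [0.5, -0.3, -0.3]
opening: 0.0856
grip_force: 0.0
```

Run:
```python
from look import *
(c,s,a)=look("dark",(.5045,.411)); x,y=c/1000
if a>45:a-=90
rows([(x,y,.004,a,1),(x,y,.12,None,-1),(*C(-.002,.058,.12),9.7,-1)])
im,d,W=cloud("top"); np.savez("t4.npz",im=im,W=W); M=masks(im)
for c in [C(0,-.058,0),C(0,0,0)]:
    m=blob(W,M["dark"],.012,.04,c[:2],.045); print(rect(W[m]),np.array(c).round(3),np.median(W[m][:,2]))
```

```text
dark 4412 z 0.0170 (array([503.8, 414.5]), array([49.9, 49.5]), 11.0)
at [0.5046 0.4062 0.1051] yang 9.8 t 23.4 f [-0.3 -0.7 -0.2] op 0.0849 g 0.0
1 x [0, 0, 0, -0.002, 0.001, -0.028, 1]
6 x [0.07, 0.006, 0.842, 0, 0, 0, 1]
6 x [0.0, 0.0, -0.967, 0, 0, 0, -1]
1 x [0, 0, 0, 0.0, 0.0, 0.029, -1]
20 x [-0.956, 0.173, 0.0, 0, 0, 0, -1]
rows 34
(array([655.8, -65.4]), array([47.6, 46.4]), 10.8) [ 0.658 -0.065  0.   ] 0.02456644855004797
(array([645.8, -11.3]), array([48. , 45.1]), 10.1) [ 0.648 -0.008  0.   ] 0.02484446144935859
```

Request:
jog_arm([
  [0.07, 0, 0.84, 0, 0, -0.028, 1],
  [0.07, 0, 0.84, 0, 0, 0, 1],
  [0.07, 0, 0.84, 0, 0, 0, 1],
  [0.07, 0, 0.84, 0, 0, 0, 1],
  [0.07, 0, 0.84, 0, 0, 0, 1],
  [0.07, 0, 0.84, 0, 0, 0, 1],
  [0, 0, 0, 0, 0, 0, 1],
  [0, 0, 0, 0, 0, 0, -1],
])

```text
t: 24.2
tool_pos: [0.504, 0.4145, 0.0046]
tool_rot: [-1.999, -2.423, 0.002]
contact_force: [0.5, -0.6, 0.2]
opening: 0.0733
grip_force: 0.0
```

Request:
jog_arm([
  [0, 0, 0, 0, 0, 0, -1],
  [0, 0, 0, 0, 0, 0, -1],
  [0, 0, 0, 0, 0, 0, -1],
  [0, 0, 0, 0, 0, 0, -1],
  [0, 0, -0.9, 0, 0, 0, -1],
  [0, 0, -0.9, 0, 0, 0, -1],
  [0, 0, -1, 0, 0, 0, -1],
  [0, 0, -1, 0, 0, 0, -1],
])

```text
t: 25.0
tool_pos: [0.5044, 0.4146, 0.0835]
tool_rot: [1.999, 2.423, 0.001]
contact_force: [0.4, -0.1, -1.3]
opening: 0.0483
grip_force: 41.6
```

Request:
jog_arm([
  [0, 0, -1, 0, 0, 0, -1],
  [0, 0, -1, 0, 0, 0.028, -1],
  [-0.96, 0.17, 0, 0, 0, 0, -1],
  [-0.96, 0.17, 0, 0, 0, 0, -1],
  [-0.96, 0.17, 0, 0, 0, 0, -1],
  [-0.96, 0.17, 0, 0, 0, 0, -1],
  [-0.96, 0.17, 0, 0, 0, 0, -1],
  [-0.96, 0.17, 0, 0, 0, 0, -1],
])

```text
t: 25.8
tool_pos: [0.5433, 0.3015, 0.1195]
tool_rot: [-2.026, -2.4, 0.005]
contact_force: [0.5, 0.2, -0.5]
opening: 0.0489
grip_force: 41.6
```

Request:
jog_arm([
  [-0.96, 0.17, 0, 0, 0, 0, -1],
  [-0.96, 0.17, 0, 0, 0, 0, -1],
  [-0.96, 0.17, 0, 0, 0, 0, -1],
  [-0.96, 0.17, 0, 0, 0, 0, -1],
  [-0.96, 0.17, 0, 0, 0, 0, -1],
  [-0.96, 0.17, 0, 0, 0, 0, -1],
  [-0.96, 0.17, 0, 0, 0, 0, -1],
  [-0.96, 0.17, 0, 0, 0, 0, -1],
])

```text
t: 26.6
tool_pos: [0.5955, 0.1549, 0.1196]
tool_rot: [-2.026, -2.399, 0.004]
contact_force: [-0.7, 0.4, -1.3]
opening: 0.0483
grip_force: 41.6
```

Request:
jog_arm([
  [-0.96, 0.17, 0, 0, 0, 0, -1],
  [-0.96, 0.17, 0, 0, 0, 0, -1],
  [-0.96, 0.17, 0, 0, 0, 0, -1],
  [-0.96, 0.17, 0, 0, 0, 0, -1],
  [-0.96, 0.17, 0, 0, 0, 0, -1],
  [-0.96, 0.17, 0, 0, 0, 0, -1],
  [0, 0, 0, 0, 0, 0, -1],
  [0, 0, 0, 0, 0, 0, -1],
])

```text
t: 27.4
tool_pos: [0.636, 0.0469, 0.1211]
tool_rot: [-2.026, -2.4, -0.0]
contact_force: [-0.2, -0.7, -1.8]
opening: 0.0484
grip_force: 41.6
```

Run:
```python
from look import *
rows([(*C(-.002,.058,.015),9.7,-1)])
```

```text
at [0.636  0.0469 0.1211] yang 9.6 t 27.4 f [-0.2 -0.7 -1.8] op 0.0484 g 41.6
6 x [0.019, 0.005, 0.884, 0, 0, 0, -1]
rows 6
```

Request:
jog_arm([
  [0.02, 0, 0.9, 0, 0, 0, -1],
  [0.02, 0, 0.9, 0, 0, 0, -1],
  [0.02, 0, 0.9, 0, 0, 0, -1],
  [0.02, 0, 0.9, 0, 0, 0, -1],
  [0.02, 0, 0.9, 0, 0, 0, -1],
  [0, 0, 0.78, 0, 0, 0, -1],
  [0, 0, 0, 0, 0, 0, -1],
  [0, 0, 0, 0, 0, 0, -1],
])

```text
t: 28.2
tool_pos: [0.6357, 0.0495, 0.0149]
tool_rot: [-2.025, -2.401, 0.0]
contact_force: [1.0, 0.3, -1.0]
opening: 0.0485
grip_force: 50.5
```

Request:
jog_arm([
  [0, 0, 0, 0, 0, 0, 0.4],
  [0, 0, 0, 0, 0, 0, 0.4],
  [0, 0, 0, 0, 0, 0, 0.4],
  [0, 0, -0.9, 0, 0, 0, 0.4],
  [0, 0, -0.9, 0, 0, 0, 0.4],
  [0, 0, -0.9, 0, 0, 0, 0.4],
  [0, 0, -0.9, 0, 0, 0, 0.4],
  [0, 0, -0.9, 0, 0, 0, 1],
])

```text
t: 29.0
tool_pos: [0.6362, 0.0495, 0.1084]
tool_rot: [2.025, 2.4, 0.002]
contact_force: [0.2, 0.0, -0.1]
opening: 0.0728
grip_force: 0.0
```

Run:
```python
from look import *
rows([(.5914,-.2955,.11,81.9,1)])
```

```text
at [0.6362 0.0495 0.1084] yang 9.7 t 29.0 f [ 0.2  0.  -0.1] op 0.0728 g 0.0
9 x [0, 0, 0, 0.0, 0.0, -0.178, 1]
18 x [-0.012, -0.966, -0.004, 0, 0, 0, 1]
rows 27
```

Request:
jog_arm([
  [0, 0, 0, 0, 0, -0.178, 1],
  [0, 0, 0, 0, 0, -0.178, 1],
  [0, 0, 0, 0, 0, -0.178, 1],
  [0, 0, 0, 0, 0, -0.178, 1],
  [0, 0, 0, 0, 0, -0.178, 1],
  [0, 0, 0, 0, 0, -0.178, 1],
  [0, 0, 0, 0, 0, -0.178, 1],
  [0, 0, 0, 0, 0, -0.178, 1],
])

```text
t: 29.8
tool_pos: [0.636, 0.0494, 0.1071]
tool_rot: [0.434, 3.11, 0.0]
contact_force: [0.5, 0.5, 0.0]
opening: 0.0852
grip_force: 0.0
```

Request:
jog_arm([
  [0, 0, 0, 0, 0, -0.178, 1],
  [-0.01, -0.97, -0.03, 0, 0, 0, 1],
  [-0.01, -0.97, -0.03, 0, 0, 0, 1],
  [-0.01, -0.97, -0.03, 0, 0, 0, 1],
  [-0.01, -0.97, -0.03, 0, 0, 0, 1],
  [-0.01, -0.97, -0.03, 0, 0, 0, 1],
  [-0.01, -0.97, -0.03, 0, 0, 0, 1],
  [-0.01, -0.97, -0.03, 0, 0, 0, 1],
])

```text
t: 30.6
tool_pos: [0.6178, -0.086, 0.1113]
tool_rot: [0.225, 3.132, -0.0]
contact_force: [0.4, 0.1, 0.2]
opening: 0.0856
grip_force: 0.0
```

Request:
jog_arm([
  [-0.01, -0.97, 0, 0, 0, 0, 1],
  [-0.01, -0.97, 0, 0, 0, 0, 1],
  [-0.01, -0.97, 0, 0, 0, 0, 1],
  [-0.01, -0.97, 0, 0, 0, 0, 1],
  [-0.01, -0.97, 0, 0, 0, 0, 1],
  [-0.01, -0.97, 0, 0, 0, 0, 1],
  [-0.01, -0.97, 0, 0, 0, 0, 1],
  [-0.01, -0.97, 0, 0, 0, 0, 1],
])

```text
t: 31.4
tool_pos: [0.5969, -0.2405, 0.1101]
tool_rot: [0.225, 3.133, -0.0]
contact_force: [-0.0, 0.0, 0.4]
opening: 0.0852
grip_force: 0.0
```

Request:
jog_arm([
  [-0.01, -0.97, 0, 0, 0, 0, 1],
  [-0.01, -0.97, 0, 0, 0, 0, 1],
  [-0.01, -0.97, 0, 0, 0, 0, 1],
  [0, 0, 0, 0, 0, 0, 1],
  [0, 0, 0, 0, 0, 0, 1],
])

```text
t: 31.9
tool_pos: [0.5893, -0.2972, 0.1097]
tool_rot: [-0.226, -3.133, -0.001]
contact_force: [0.6, 0.9, 1.5]
opening: 0.0852
grip_force: 0.0
```

Run:
```python
from look import *
look("green",(.5914,-.2955),r=.13,zr=(.018,.04),save_as="w4.png")
im,d,W=cloud("top"); np.savez("t5.npz",im=im,W=W); M=masks(im)
for c in [C(0,-.058,0),C(0,-.004,0),C(0,.058,0)]:
    m=blob(W,M["dark"],.015,.04,c[:2],.03); print(rect(W[m]),W[m].mean(0).round(4),np.array(c).round(3))
rows([(.5914,-.2955,.012,81.9,1)])
```

```text
green 18596 z 0.0310 (array([ 590.4, -294.5]), array([ 61.6, 165.4]), 81.5)
(array([655.6, -65.5]), array([46.5, 44.8]), 9.6) [ 0.6559 -0.0654  0.0244] [ 0.658 -0.065  0.   ]
(array([645.5, -11.3]), array([46.8, 44.1]), 9.3) [ 0.6458 -0.0114  0.0244] [ 0.649 -0.011  0.   ]
(array([635.2,  47.9]), array([47.1, 44.7]), 8.8) [0.6356 0.0481 0.0245] [0.638 0.05  0.   ]
at [ 0.5894 -0.2962  0.1097] yang 81.8 t 32.0 f [-0.  -0.2  0.7] op 0.0856 g 0.0
5 x [-0.019, 0.009, 0.977, 0, 0, 0, 1]
rows 5
```

View pics/w4.png

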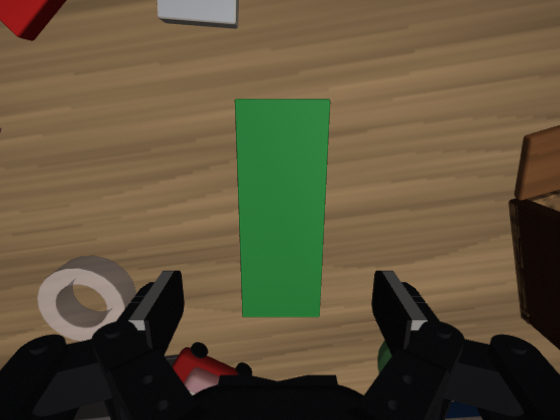

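The green sheet at (283,208) is centred between the open fingers. The top view confirms all three dark slabs lie flat in the chest.

Request:
jog_arm([
  [-0.05, 0.07, 0.97, 0, 0, 0, 1],
  [0, 0, 0.98, 0, 0, 0, 1],
  [0, 0, 0.98, 0, 0, 0, 1],
  [0, 0, 0.98, 0, 0, 0, 1],
  [0, 0, 0.97, 0, 0, 0, 1],
  [0, 0, 0, 0, 0, 0, 1],
  [0, 0, 0, 0, 0, 0, 1],
  [0, 0, 0, 0, 0, 0, -1],
])

```text
t: 32.8
tool_pos: [0.5916, -0.2957, 0.0139]
tool_rot: [0.224, 3.131, -0.002]
contact_force: [0.2, -0.3, 0.1]
opening: 0.0729
grip_force: 0.0
```

Request:
jog_arm([
  [0, 0, 0, 0, 0, 0, -1],
  [0, 0, 0, 0, 0, 0, -1],
  [0, 0, 0, 0, 0, 0, -1],
  [0, 0, -0.5, 0, 0, 0, -1],
  [0, 0, -0.9, 0, 0, 0, -1],
  [0, 0, -1, 0, 0, 0, -1],
  [0, 0, -1, 0, 0, 0, -1],
  [0, 0, -1, 0, 0, 0, -1],
])

```text
t: 33.6
tool_pos: [0.5906, -0.2956, 0.1024]
tool_rot: [0.225, 3.133, -0.001]
contact_force: [0.7, -0.6, -1.3]
opening: 0.0603
grip_force: 43.5
```

Request:
jog_arm([
  [0, 0, -0.7, 0, 0, 0, -1],
  [0, 0, 0, 0, 0, 0, -1],
])

```text
t: 33.8
tool_pos: [0.5921, -0.2965, 0.1181]
tool_rot: [0.224, 3.128, -0.005]
contact_force: [0.5, 0.4, -1.4]
opening: 0.0605
grip_force: 43.6
```

Run:
```python
from look import *
look("green",obs_pose()[0][:2],r=.13,zr=(.05,.2))
rows([(*C(-.003,0,.12),9.7,-1),(*C(-.003,0,.0135),9.7,-1)])
```

```text
green 41532 z 0.1345 (array([ 576.5, -293.9]), array([ 61.8, 136.8]), 81.8)
at [ 0.5913 -0.2959  0.1161] yang 81.8 t 33.9 f [ 0.7 -0.3 -0.9] op 0.0606 g 43.6
9 x [0, 0, 0, 0.0, 0.0, 0.178, -1]
14 x [0.981, 0.363, -0.014, 0, 0, 0, -1]
6 x [0.001, -0.001, 0.888, 0, 0, 0, -1]
rows 29
```

Request:
jog_arm([
  [0, 0, 0, 0, 0, 0.178, -1],
  [0, 0, 0, 0, 0, 0.178, -1],
  [0, 0, 0, 0, 0, 0.178, -1],
  [0, 0, 0, 0, 0, 0.178, -1],
  [0, 0, 0, 0, 0, 0.178, -1],
  [0, 0, 0, 0, 0, 0.178, -1],
  [0, 0, 0, 0, 0, 0.178, -1],
  [0, 0, 0, 0, 0, 0.178, -1],
])

```text
t: 34.65
tool_pos: [0.5896, -0.2948, 0.1123]
tool_rot: [-1.858, -2.529, 0.0]
contact_force: [0.2, 0.0, -0.8]
opening: 0.0606
grip_force: 43.5
```

Request:
jog_arm([
  [0, 0, 0, 0, 0, 0.178, -1],
  [0.98, 0.36, 0, 0, 0, 0, -1],
  [0.98, 0.36, 0, 0, 0, 0, -1],
  [0.98, 0.36, 0, 0, 0, 0, -1],
  [0.98, 0.36, 0, 0, 0, 0, -1],
  [0.98, 0.36, 0, 0, 0, 0, -1],
  [0.98, 0.36, 0, 0, 0, 0, -1],
  [0.98, 0.36, 0, 0, 0, 0, -1],
])

```text
t: 35.45
tool_pos: [0.6165, -0.1495, 0.113]
tool_rot: [-2.021, -2.402, 0.001]
contact_force: [0.3, -0.4, -0.7]
opening: 0.0606
grip_force: 43.5
```

Request:
jog_arm([
  [0.98, 0.36, 0, 0, 0, 0, -1],
  [0.98, 0.36, 0, 0, 0, 0, -1],
  [0.98, 0.36, 0, 0, 0, 0, -1],
  [0.98, 0.36, 0, 0, 0, 0, -1],
  [0.98, 0.36, 0, 0, 0, 0, -1],
  [0.98, 0.36, 0, 0, 0, 0, -1],
  [0.98, 0.36, 0, 0, 0, 0, -1],
  [0, 0, 0, 0, 0, 0, -1],
])

```text
t: 36.25
tool_pos: [0.6429, -0.0047, 0.113]
tool_rot: [-2.018, -2.405, 0.001]
contact_force: [0.1, -0.0, -1.0]
opening: 0.0606
grip_force: 43.6
```

Request:
jog_arm([
  [0, 0, 0.5, 0, 0, 0, -1],
  [0, 0, 0.5, 0, 0, 0, -1],
  [0, 0, 0, 0, 0, 0, -1],
  [0, 0, 0, 0, 0, 0, -1],
])

```text
t: 36.65
tool_pos: [0.6429, -0.0086, 0.0931]
tool_rot: [-2.025, -2.399, 0.002]
contact_force: [0.2, -0.6, -1.0]
opening: 0.0608
grip_force: 43.5
```

Run:
```python
from look import *
rows([(*C(-.003,0,.0135),9.7,-1)])
im,d,W=cloud("top"); np.savez("t6.npz",im=im,W=W); m=blob(W,masks(im)["green"],.06,.2,C(0,0,0)[:2],.13)
P=W[m]; print(rect(P),C(0,0,0)[:2])
im,d,W=cloud("wrist"); save(im,"w5.png")
```

```text
at [ 0.6429 -0.0086  0.0931] yang 9.7 t 36.6 f [ 0.2 -0.6 -1. ] op 0.0608 g 43.5
4 x [0.002, 0.029, 0.995, 0, 0, 0, -1]
rows 4
(array([637. ,  23.5]), array([66.3, 48.4]), 76.3) (np.float64(0.648), np.float64(-0.0075))
```

View pics/w5.png

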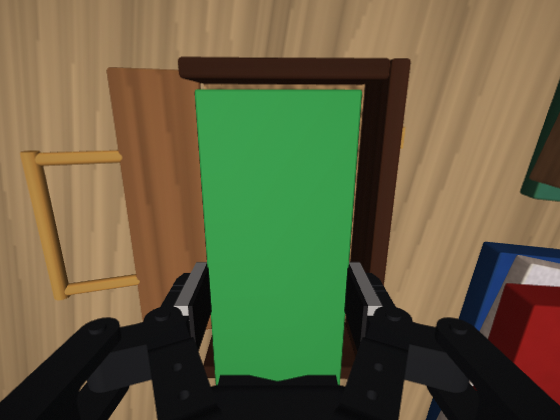

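The sheet at (280,235) is aligned inside the walls. Lowering it now.

Request:
jog_arm([
  [0, 0.03, 0.9, 0, 0, 0, -1],
  [0, 0.03, 0.9, 0, 0, 0, -1],
  [0, 0.03, 0.9, 0, 0, 0, -1],
  [0, 0.03, 0.6, 0, 0, 0, -1],
  [0, 0, 0.4, 0, 0, 0, -1],
  [0, 0, 0.25, 0, 0, 0, -1],
  [0, 0, 0, 0, 0, 0, -1],
  [0, 0, 0, 0, 0, 0, -1],
])

```text
t: 37.55
tool_pos: [0.6466, -0.0076, 0.0157]
tool_rot: [2.025, 2.401, 0.001]
contact_force: [0.4, -0.2, -0.9]
opening: 0.0607
grip_force: 43.6
```

Request:
jog_arm([
  [0, 0, 0, 0, 0, 0, 0.6],
  [0, 0, 0, 0, 0, 0, 0.6],
  [0, 0, 0, 0, 0, 0, 0.6],
  [0, 0, -0.5, 0, 0, 0, 0.6],
  [0, 0, -0.9, 0, 0, 0, 0.6],
  [0, 0, -0.9, 0, 0, 0, 0.6],
  [0, 0, -0.9, 0, 0, 0, 0.6],
  [0, 0, -0.9, 0, 0, 0, 0.6],
])

```text
t: 38.35
tool_pos: [0.6467, -0.0076, 0.1002]
tool_rot: [2.024, 2.4, 0.002]
contact_force: [-1.0, 0.5, -0.5]
opening: 0.0682
grip_force: 0.0
```

Request:
jog_arm([
  [0, 0, -0.9, 0, 0, 0, 1],
  [0, 0, 0, 0, 0, 0, 1],
])

```text
t: 38.55
tool_pos: [0.6485, -0.0079, 0.1201]
tool_rot: [2.022, 2.397, 0.006]
contact_force: [0.1, -0.2, 0.7]
opening: 0.0854
grip_force: 0.0
```

Run:
```python
from look import *
look("green",C(0,0,0)[:2],r=.13,zr=(.015,.05))
rows([(.432,.2085,.105,0.8,1)])
```

```text
green 17543 z 0.0320 (array([646.1,  -6.9]), array([ 61.8, 165.4]), 9.7)
at [ 0.6474 -0.0077  0.1179] yang 9.7 t 38.6 f [ 0.2 -0.4 -0.4] op 0.0853 g 0.0
2 x [0, 0, 0, 0.003, 0.001, 0.099, 1]
11 x [0.996, -0.965, 0.059, 0, 0, 0, 1]
rows 13
```

Request:
jog_arm([
  [0, 0, 0, 0, 0, 0.099, 1],
  [0, 0, 0, 0, 0, 0.099, 1],
  [1, -0.965, 0.06, 0, 0, 0, 1],
  [1, -0.965, 0.06, 0, 0, 0, 1],
  [1, -0.965, 0.06, 0, 0, 0, 1],
  [1, -0.965, 0.06, 0, 0, 0, 1],
  [1, -0.965, 0.06, 0, 0, 0, 1],
  [1, -0.965, 0.06, 0, 0, 0, 1],
])

```text
t: 39.4
tool_pos: [0.5268, 0.1114, 0.1066]
tool_rot: [-2.205, -2.235, 0.003]
contact_force: [-0.2, 0.1, 0.0]
opening: 0.0852
grip_force: 0.0
```

Request:
jog_arm([
  [1, -0.965, 0.06, 0, 0, 0, 1],
  [1, -0.965, 0.06, 0, 0, 0, 1],
  [1, -0.965, 0.06, 0, 0, 0, 1],
  [1, -0.965, 0.06, 0, 0, 0, 1],
  [1, -0.965, 0.06, 0, 0, 0, 1],
  [0, 0, 0, 0, 0, 0, 1],
  [0, 0, 0, 0, 0, 0, 1],
])

```text
t: 40.1
tool_pos: [0.43, 0.2094, 0.1012]
tool_rot: [-2.204, -2.238, 0.002]
contact_force: [0.0, -0.7, 0.1]
opening: 0.0859
grip_force: 0.0
```

Run:
```python
from look import *
(c,s,a)=look("light",(.432,.2085),save_as="w6.png"); x,y=c/1000
if a>45:a-=90
rows([(x,y,.004,a,1),(x,y,.13,None,-1),(*C(-.003,.058,.13),9.7,-1)])
im,d,W=cloud("top"); np.savez("t7.npz",im=im,W=W); M=masks(im)
for k,c in [("light",(.408,.339)),("light",(.431,-.326)),("green",(.648,-.0075))]:
    m=blob(W,M[k],.004,.05,c,.12 if k=="green" else .05); print(k,rect(W[m]) if m is not None else None)
```

```text
light 2010 z 0.0171 (array([442.7, 212. ]), array([27.2, 48.2]), 1.1)
at [0.4306 0.2091 0.1015] yang 0.8 t 40.1 f [ 0.6 -0.3 -0.8] op 0.0854 g 0.0
5 x [0.028, 0.122, 0.975, 0, 0, 0, 1]
7 x [-0.001, -0.001, -0.9, 0, 0, 0, -1]
2 x [0, 0, 0, -0.0, 0.0, -0.099, -1]
10 x [-0.965, 0.812, 0.0, 0, 0, 0, -1]
rows 24
light None
light (array([ 430. , -325.9]), array([50.5, 49.3]), 77.6)
green (array([648.7,  -7.5]), array([ 66. , 164.4]), 9.5)
```

```bash
sed -i 's/light=(mn>150)/light=(mn>105)/' det.py
python3 - <<'E'
from look import *
(c,s,a)=look("light",(.432,.2085)); x,y=c/1000
if a>45:a-=90
rows([(x,y,.004,a,1),(x,y,.13,None,-1),(*C(-.003,.058,.13),9.7,-1)])
f=np.load("t7.npz"); im,W=f["im"],f["W"]; M=masks(im)
for k,c in [("light",(.408,.339)),("light",(.431,-.326))]:
    m=blob(W,M[k],.004,.05,c); print(k,rect(W[m]) if m is not None else None)
E
```

```text
light 4256 z 0.0170 (array([431.8, 211.7]), array([49.7, 49.4]), 1.0)
at [0.4312 0.2089 0.1019] yang 0.7 t 40.2 f [-0.7  0.2 -0.4] op 0.0855 g 0.0
5 x [0.028, 0.006, 0.979, 0, 0, 0, 1]
7 x [0.0, 0.0, -0.9, 0, 0, 0, -1]
2 x [0, 0, 0, -0.0, 0.0, -0.1, -1]
10 x [-0.972, 0.866, 0.0, 0, 0, 0, -1]
rows 24
light None
light (array([ 429.4, -327.3]), array([53.4, 50. ]), 78.0)
```

Request:
jog_arm([
  [0.03, 0, 0.98, 0, 0, 0, 1],
  [0.03, 0, 0.98, 0, 0, 0, 1],
  [0.03, 0, 0.98, 0, 0, 0, 1],
  [0.03, 0, 0.98, 0, 0, 0, 1],
  [0.03, 0, 0.98, 0, 0, 0, 1],
  [0, 0, 0, 0, 0, 0, 1],
  [0, 0, 0, 0, 0, 0, 1],
  [0, 0, 0, 0, 0, 0, -1],
])

```text
t: 41.05
tool_pos: [0.432, 0.2125, 0.0053]
tool_rot: [2.206, 2.235, 0.003]
contact_force: [0.3, 0.3, 0.3]
opening: 0.073
grip_force: 0.0
```

Request:
jog_arm([
  [0, 0, 0, 0, 0, 0, -1],
  [0, 0, 0, 0, 0, 0, -1],
  [0, 0, 0, 0, 0, 0, -1],
  [0, 0, 0, 0, 0, 0, -1],
  [0, 0, -0.9, 0, 0, 0, -1],
  [0, 0, -0.9, 0, 0, 0, -1],
  [0, 0, -0.9, 0, 0, 0, -1],
  [0, 0, -0.9, 0, 0, 0, -1],
])

```text
t: 41.85
tool_pos: [0.4302, 0.2124, 0.0764]
tool_rot: [-2.206, -2.237, 0.001]
contact_force: [0.2, -0.5, -1.1]
opening: 0.0483
grip_force: 41.8
```

Request:
jog_arm([
  [0, 0, -0.9, 0, 0, 0, -1],
  [0, 0, -0.9, 0, 0, -0.1, -1],
  [0, 0, -0.9, 0, 0, -0.1, -1],
  [-0.97, 0.865, 0, 0, 0, 0, -1],
  [-0.97, 0.865, 0, 0, 0, 0, -1],
  [-0.97, 0.865, 0, 0, 0, 0, -1],
  [-0.97, 0.865, 0, 0, 0, 0, -1],
  [-0.97, 0.865, 0, 0, 0, 0, -1],
])

```text
t: 42.65
tool_pos: [0.5327, 0.1309, 0.1297]
tool_rot: [-2.023, -2.403, 0.001]
contact_force: [-0.2, 0.3, -1.8]
opening: 0.0484
grip_force: 41.9
```

Request:
jog_arm([
  [-0.97, 0.865, 0, 0, 0, 0, -1],
  [-0.97, 0.865, 0, 0, 0, 0, -1],
  [-0.97, 0.865, 0, 0, 0, 0, -1],
  [-0.97, 0.865, 0, 0, 0, 0, -1],
  [-0.97, 0.865, 0, 0, 0, 0, -1],
  [0, 0, 0, 0, 0, 0, -1],
  [0, 0, 0, 0, 0, 0, -1],
])

```text
t: 43.35
tool_pos: [0.6337, 0.0506, 0.1294]
tool_rot: [-2.024, -2.401, 0.001]
contact_force: [-0.4, 0.6, -0.7]
opening: 0.049
grip_force: 41.9
```

Run:
```python
from look import *
rows([(*C(-.003,.058,.035),9.7,-1)])
im,d,W=cloud("top"); np.savez("t8.npz",im=im,W=W); M=masks(im)
for k,c in [("light",(.408,.339)),("light",(.431,-.326))]:
    m=blob(W,M[k],.004,.05,c); print(k,rect(W[m]) if m is not None else None)
```

```text
at [0.6337 0.0506 0.1294] yang 9.8 t 43.4 f [-0.4  0.6 -0.7] op 0.0490 g 41.9
5 x [-0.018, 0.014, 0.944, 0, 0, 0, -1]
rows 5
light (array([407.4, 339.9]), array([51.3, 49.8]), 62.7)
light (array([ 429.3, -327. ]), array([53., 50.]), 77.4)
```

Request:
jog_arm([
  [-0.02, 0.01, 0.94, 0, 0, 0, -1],
  [-0.02, 0.01, 0.94, 0, 0, 0, -1],
  [-0.02, 0.01, 0.94, 0, 0, 0, -1],
  [-0.02, 0.01, 0.94, 0, 0, 0, -1],
  [0, 0.01, 0.6, 0, 0, 0, -1],
  [0, 0, 0.33, 0, 0, 0, -1],
  [0, 0, 0, 0, 0, 0, -1],
  [0, 0, 0, 0, 0, 0, -1],
])

```text
t: 44.2
tool_pos: [0.6358, 0.0496, 0.037]
tool_rot: [2.022, 2.403, 0.001]
contact_force: [-0.3, 0.4, -0.8]
opening: 0.0486
grip_force: 41.9
```

Request:
jog_arm([
  [0, 0, 0, 0, 0, 0, 0.4],
  [0, 0, 0, 0, 0, 0, 0.4],
  [0, 0, 0, 0, 0, 0, 0.4],
  [0, 0, -0.9, 0, 0, 0, 0.4],
  [0, 0, -0.9, 0, 0, 0, 0.4],
  [0, 0, -0.9, 0, 0, 0, 0.4],
  [0, 0, -0.9, 0, 0, 0, 0.4],
  [0, 0, 0, 0, 0, 0.164, 1],
])

```text
t: 45.0
tool_pos: [0.6383, 0.0492, 0.1142]
tool_rot: [2.174, 2.26, 0.009]
contact_force: [0.4, 0.8, 1.2]
opening: 0.0728
grip_force: 0.0
```

Request:
jog_arm([
  [0, 0, 0, 0, 0, 0.164, 1],
  [0, 0, 0, 0, 0, 0.164, 1],
  [0, 0, 0, 0, 0, 0.164, 1],
  [0, 0, 0, 0, 0, 0.164, 1],
  [0.45, -0.985, 0, 0, 0, 0, 1],
  [0.45, -0.985, 0, 0, 0, 0, 1],
  [0.45, -0.985, 0, 0, 0, 0, 1],
  [0.45, -0.985, 0, 0, 0, 0, 1],
])

```text
t: 45.8
tool_pos: [0.5801, 0.1191, 0.1085]
tool_rot: [-2.679, -1.641, -0.0]
contact_force: [-0.5, 0.5, 0.5]
opening: 0.0855
grip_force: 0.0
```

Request:
jog_arm([
  [0.45, -0.985, 0, 0, 0, 0, 1],
  [0.45, -0.985, 0, 0, 0, 0, 1],
  [0.45, -0.985, 0, 0, 0, 0, 1],
  [0.45, -0.985, 0, 0, 0, 0, 1],
  [0.45, -0.985, 0, 0, 0, 0, 1],
  [0.45, -0.985, 0, 0, 0, 0, 1],
  [0.45, -0.985, 0, 0, 0, 0, 1],
  [0.45, -0.985, 0, 0, 0, 0, 1],
])

```text
t: 46.6
tool_pos: [0.4723, 0.2547, 0.1084]
tool_rot: [-2.679, -1.641, -0.0]
contact_force: [0.5, -0.0, 0.7]
opening: 0.0854
grip_force: 0.0
```

Request:
jog_arm([
  [0.45, -0.985, 0, 0, 0, 0, 1],
  [0.45, -0.985, 0, 0, 0, 0, 1],
  [0.45, -0.985, 0, 0, 0, 0, 1],
  [0.45, -0.985, 0, 0, 0, 0, 1],
  [0.45, -0.985, 0, 0, 0, 0, 1],
  [0, 0, 0, 0, 0, 0, 1],
  [0, 0, 0, 0, 0, 0, 1],
  [0, 0, 0, 0, 0, 0, 1],
])

```text
t: 47.4
tool_pos: [0.4069, 0.3379, 0.1083]
tool_rot: [2.68, 1.639, 0.0]
contact_force: [-0.0, 0.3, -0.4]
opening: 0.0852
grip_force: 0.0
```

Run:
```python
from look import *
(c,s,a)=look("light",(.4075,.340),save_as="w7.png"); x,y=c/1000
if a>45:a-=90
rows([(x,y,.004,a,1),(x,y,.13,None,-1),(*C(-.003,0,.13),9.7,-1)])
im,d,W=cloud("top"); np.savez("t9.npz",im=im,W=W); M=masks(im)
for k,c in [("light",(.635,.05)),("light",(.431,-.326)),("green",(.648,-.0075))]:
    m=blob(W,M[k],.01,.06,c,.12 if k=="green" else .05); print(k,rect(W[m]) if m is not None else None,W[m][:,2].mean())
```

```text
light 4070 z 0.0170 (array([407.4, 340.5]), array([49.9, 49.6]), 62.4)
at [0.4072 0.3377 0.1084] yang -27.1 t 47.5 f [0.7 0.3 0.5] op 0.0855 g 0.0
6 x [0.021, -0.009, 0.87, 0, 0, 0, 1]
7 x [0.0, 0.0, -0.9, 0, 0, 0, -1]
5 x [0, 0, 0, 0.0, 0.0, -0.164, -1]
20 x [-0.959, 0.439, 0.0, 0, 0, 0, -1]
rows 38
light (array([637.6,  48.9]), array([55.3, 54.2]), 10.3) 0.04321122452887729
light (array([ 429.7, -325.7]), array([49.6, 49.6]), 77.6) 0.014975884279381076
green (array([648.3,  -8.4]), array([ 64.9, 162.7]), 10.1) 0.029394931755954708
```

Request:
jog_arm([
  [0.02, -0.01, 0.87, 0, 0, 0, 1],
  [0.02, -0.01, 0.87, 0, 0, 0, 1],
  [0.02, -0.01, 0.87, 0, 0, 0, 1],
  [0.02, -0.01, 0.87, 0, 0, 0, 1],
  [0.02, -0.01, 0.87, 0, 0, 0, 1],
  [0.02, -0.01, 0.87, 0, 0, 0, 1],
  [0, 0, 0, 0, 0, 0, 1],
  [0, 0, 0, 0, 0, 0, -1],
])

```text
t: 48.3
tool_pos: [0.4073, 0.3404, 0.0039]
tool_rot: [2.681, 1.638, -0.001]
contact_force: [0.7, -0.1, -0.5]
opening: 0.0734
grip_force: 0.0
```

Request:
jog_arm([
  [0, 0, 0, 0, 0, 0, -1],
  [0, 0, 0, 0, 0, 0, -1],
  [0, 0, 0, 0, 0, 0, -1],
  [0, 0, 0, 0, 0, 0, -1],
  [0, 0, -0.9, 0, 0, 0, -1],
  [0, 0, -0.9, 0, 0, 0, -1],
  [0, 0, -0.9, 0, 0, 0, -1],
  [0, 0, -0.9, 0, 0, 0, -1],
])

```text
t: 49.1
tool_pos: [0.4064, 0.3405, 0.076]
tool_rot: [-2.68, -1.639, 0.002]
contact_force: [-0.0, -1.0, -0.1]
opening: 0.0486
grip_force: 41.9
```

Request:
jog_arm([
  [0, 0, -0.9, 0, 0, -0.164, -1],
  [0, 0, -0.9, 0, 0, -0.164, -1],
  [0, 0, -0.9, 0, 0, -0.164, -1],
  [0, 0, 0, 0, 0, -0.164, -1],
  [0, 0, 0, 0, 0, -0.164, -1],
  [-0.96, 0.44, 0, 0, 0, 0, -1],
  [-0.96, 0.44, 0, 0, 0, 0, -1],
  [-0.96, 0.44, 0, 0, 0, 0, -1],
])

```text
t: 49.9
tool_pos: [0.4425, 0.2879, 0.1293]
tool_rot: [-2.022, -2.403, 0.001]
contact_force: [0.6, -0.5, -0.7]
opening: 0.0486
grip_force: 41.9
```

Request:
jog_arm([
  [-0.96, 0.44, 0, 0, 0, 0, -1],
  [-0.96, 0.44, 0, 0, 0, 0, -1],
  [-0.96, 0.44, 0, 0, 0, 0, -1],
  [-0.96, 0.44, 0, 0, 0, 0, -1],
  [-0.96, 0.44, 0, 0, 0, 0, -1],
  [-0.96, 0.44, 0, 0, 0, 0, -1],
  [-0.96, 0.44, 0, 0, 0, 0, -1],
  [-0.96, 0.44, 0, 0, 0, 0, -1],
])

```text
t: 50.7
tool_pos: [0.5382, 0.1484, 0.1292]
tool_rot: [-2.023, -2.402, 0.001]
contact_force: [0.2, 0.3, -2.7]
opening: 0.0484
grip_force: 41.9
```

Request:
jog_arm([
  [-0.96, 0.44, 0, 0, 0, 0, -1],
  [-0.96, 0.44, 0, 0, 0, 0, -1],
  [-0.96, 0.44, 0, 0, 0, 0, -1],
  [-0.96, 0.44, 0, 0, 0, 0, -1],
  [-0.96, 0.44, 0, 0, 0, 0, -1],
  [-0.96, 0.44, 0, 0, 0, 0, -1],
  [-0.96, 0.44, 0, 0, 0, 0, -1],
  [-0.96, 0.44, 0, 0, 0, 0, -1],
])

```text
t: 51.5
tool_pos: [0.6347, 0.0084, 0.1298]
tool_rot: [-2.024, -2.403, 0.0]
contact_force: [-0.2, -0.2, -1.3]
opening: 0.0484
grip_force: 41.9
```

Request:
jog_arm([
  [-0.95, 0.44, 0, 0, 0, 0, -1],
  [0, 0, 0, 0, 0, 0, -1],
  [0, 0, 0, 0, 0, 0, -1],
])

```text
t: 51.8
tool_pos: [0.646, -0.008, 0.1297]
tool_rot: [-2.024, -2.401, -0.0]
contact_force: [0.6, 0.8, -0.9]
opening: 0.0489
grip_force: 41.9
```

Run:
```python
from look import *
rows([(*C(-.003,-.001,.035),9.7,-1)])
```

```text
at [ 0.646  -0.008   0.1297] yang 9.7 t 51.8 f [ 0.6  0.8 -0.9] op 0.0489 g 41.9
5 x [-0.008, -0.009, 0.947, 0, 0, 0, -1]
rows 5
```

Request:
jog_arm([
  [-0.01, -0.01, 0.95, 0, 0, 0, -1],
  [-0.01, -0.01, 0.95, 0, 0, 0, -1],
  [-0.01, -0.01, 0.95, 0, 0, 0, -1],
  [-0.01, -0.01, 0.95, 0, 0, 0, -1],
  [0, 0, 0.6, 0, 0, 0, -1],
  [0, 0, 0.4, 0, 0, 0, -1],
  [0, 0, 0, 0, 0, 0, -1],
  [0, 0, 0, 0, 0, 0, -1],
])

```text
t: 52.6
tool_pos: [0.6456, -0.008, 0.0355]
tool_rot: [2.023, 2.403, 0.001]
contact_force: [-3.3, 0.6, 5.6]
opening: 0.0483
grip_force: 43.2
```

Request:
jog_arm([
  [0, 0, 0, 0, 0, 0, 0.4],
  [0, 0, 0, 0, 0, 0, 0.4],
  [0, 0, 0, 0, 0, 0, 0.4],
  [0, 0, -0.9, 0, 0, 0, 0.4],
  [0, 0, -0.9, 0, 0, 0, 0.4],
  [0, 0, -0.9, 0, 0, 0, 0.4],
  [0, 0, -0.9, 0, 0, 0, 0.4],
  [0, 0, 0, 0, 0, 0.164, 1],
])

```text
t: 53.4
tool_pos: [0.648, -0.0088, 0.1118]
tool_rot: [2.173, 2.259, 0.008]
contact_force: [0.3, 0.3, -0.9]
opening: 0.0729
grip_force: 0.0
```

Request:
jog_arm([
  [0, 0, 0, 0, 0, 0.164, 1],
  [0, 0, 0, 0, 0, 0.164, 1],
  [-0.99, -0.395, 0, 0, 0, 0, 1],
  [-0.99, -0.395, 0, 0, 0, 0, 1],
  [-0.99, -0.395, 0, 0, 0, 0, 1],
  [-0.99, -0.395, 0, 0, 0, 0, 1],
  [-0.99, -0.395, 0, 0, 0, 0, 1],
  [-0.99, -0.395, 0, 0, 0, 0, 1],
])

```text
t: 54.2
tool_pos: [0.5735, -0.1152, 0.1078]
tool_rot: [2.446, 1.969, 0.002]
contact_force: [-0.7, -0.4, 0.6]
opening: 0.0851
grip_force: 0.0
```

Request:
jog_arm([
  [-0.99, -0.395, 0, 0, 0, 0, 1],
  [-0.99, -0.395, 0, 0, 0, 0, 1],
  [-0.99, -0.395, 0, 0, 0, 0, 1],
  [-0.99, -0.395, 0, 0, 0, 0, 1],
  [-0.99, -0.395, 0, 0, 0, 0, 1],
  [-0.99, -0.395, 0, 0, 0, 0, 1],
  [-0.99, -0.395, 0, 0, 0, 0, 1],
  [-0.99, -0.395, 0, 0, 0, 0, 1],
])

```text
t: 55.0
tool_pos: [0.4778, -0.2566, 0.1078]
tool_rot: [2.446, 1.968, 0.001]
contact_force: [-0.1, -1.2, -0.6]
opening: 0.0855
grip_force: 0.0
```

Request:
jog_arm([
  [-0.99, -0.395, 0, 0, 0, 0, 1],
  [-0.99, -0.395, 0, 0, 0, 0, 1],
  [-0.99, -0.395, 0, 0, 0, 0, 1],
  [-0.99, -0.395, 0, 0, 0, 0, 1],
  [0, 0, 0, 0, 0, 0, 1],
  [0, 0, 0, 0, 0, 0, 1],
  [0, 0, 0, 0, 0, 0, 1],
])

```text
t: 55.7
tool_pos: [0.4306, -0.3258, 0.1066]
tool_rot: [2.446, 1.97, 0.001]
contact_force: [0.3, -0.6, -0.4]
opening: 0.0855
grip_force: 0.0
```

Run:
```python
from look import *
(c,s,a)=look("light",(.4297,-.3258),save_as="w8.png"); x,y=c/1000
if a>45:a-=90
rows([(x,y,.004,a,1),(x,y,.13,None,-1),(*C(-.003,-.058,.13),9.7,-1)])
im,d,W=cloud("top"); np.savez("t10.npz",im=im,W=W); M=masks(im)
for k,c in [("light",(.635,.05)),("light",(.645,-.008))]:
    m=blob(W,M[k],.035,.06,c,.035); print(k,rect(W[m]) if m is not None else None,W[m].mean(0),W[m][:,2].std())
```

```text
light 4017 z 0.0170 (array([ 425.7, -287.3]), array([45.9, 49.4]), 78.5)
at [ 0.4306 -0.3256  0.1064] yang -12.3 t 55.8 f [0.6 0.7 0.5] op 0.0851 g 0.0
1 x [0, 0, 0, 0.001, 0.0, -0.018, 1]
6 x [0.304, -0.103, 0.853, 0, 0, 0, 1]
7 x [0.0, 0.0, -0.9, 0, 0, 0, -1]
3 x [0, 0, 0, 0.0, 0.0, -0.157, -1]
14 x [0.644, 0.94, 0.0, 0, 0, 0, -1]
rows 31
light (array([634.8,  46.5]), array([50.1, 49.2]), 10.2) [0.63482306 0.04638604 0.04436236] 0.0022909598584256894
light (array([644.8, -10.8]), array([51.1, 49.6]), 9.8) [ 0.64484541 -0.01068084  0.04427913] 0.002254953248589101
```

Light3 has been knocked about 4 cm aside, so I'll measure it again.

Run:
```python
from look import *
(c,s,a)=look("light",(.4257,-.285),r=.07); x,y=c/1000
if a>45:a-=90
rows([(x,y,.07,a,1),(x,y,.004,a,1),(x,y,.13,None,-1),(*C(-.003,-.058,.13),9.7,-1)])
```

```text
light 4749 z 0.0169 (array([ 426.4, -285. ]), array([49.4, 49.6]), 77.9)
at [ 0.4304 -0.3255  0.106 ] yang -12.3 t 55.9 f [-0.3 -0.  -0.2] op 0.0852 g 0.0
2 x [0.969, -0.314, 0.901, 0, 0, 0, 1]
4 x [0.0, 0.0, 0.825, 0, 0, 0, 1]
7 x [0.0, 0.0, -0.9, 0, 0, 0, -1]
3 x [0, 0, 0, 0.0, -0.0, -0.163, -1]
14 x [0.636, 0.936, 0.0, 0, 0, 0, -1]
rows 30
```

Request:
jog_arm([
  [0.97, -0.31, 0.3, 0, 0, 0, 1],
  [0.97, -0.31, 0.8, 0, 0, 0, 1],
  [0, 0, 0.8, 0, 0, 0, 1],
  [0, 0, 0.8, 0, 0, 0, 1],
  [0, 0, 0.8, 0, 0, 0, 1],
  [0, 0, 0.8, 0, 0, 0, 1],
  [0, 0, 0.8, 0, 0, 0, 1],
  [0, 0, 0, 0, 0, 0, 1],
])

```text
t: 56.65
tool_pos: [0.4248, -0.2837, 0.0015]
tool_rot: [-2.443, -1.967, 0.001]
contact_force: [-0.9, 0.3, 1.0]
opening: 0.0853
grip_force: 0.0
```

Request:
jog_arm([
  [0, 0, 0, 0, 0, 0, 1],
  [0, 0, 0, 0, 0, 0, -1],
  [0, 0, 0, 0, 0, 0, -1],
  [0, 0, 0, 0, 0, 0, -1],
  [0, 0, 0, 0, 0, 0, -1],
  [0, 0, 0, 0, 0, 0, -1],
  [0, 0, -0.9, 0, 0, 0, -1],
  [0, 0, -0.9, 0, 0, 0, -1],
])

```text
t: 57.45
tool_pos: [0.4252, -0.2848, 0.0392]
tool_rot: [-2.445, -1.968, 0.001]
contact_force: [1.3, 0.1, -0.5]
opening: 0.0485
grip_force: 41.8
```

Request:
jog_arm([
  [0, 0, -0.9, 0, 0, 0, -1],
  [0, 0, -0.9, 0, 0, 0, -1],
  [0, 0, -0.9, 0, 0, -0.163, -1],
  [0, 0, -0.9, 0, 0, -0.163, -1],
  [0, 0, -0.9, 0, 0, -0.163, -1],
  [0.635, 0.935, 0, 0, 0, 0, -1],
  [0.635, 0.935, 0, 0, 0, 0, -1],
  [0.635, 0.935, 0, 0, 0, 0, -1],
])

```text
t: 58.25
tool_pos: [0.4752, -0.238, 0.1296]
tool_rot: [-2.027, -2.4, 0.0]
contact_force: [-0.3, -0.1, -1.7]
opening: 0.049
grip_force: 41.9
```

Request:
jog_arm([
  [0.635, 0.935, 0, 0, 0, 0, -1],
  [0.635, 0.935, 0, 0, 0, 0, -1],
  [0.635, 0.935, 0, 0, 0, 0, -1],
  [0.635, 0.935, 0, 0, 0, 0, -1],
  [0.635, 0.935, 0, 0, 0, 0, -1],
  [0.635, 0.935, 0, 0, 0, 0, -1],
  [0.635, 0.935, 0, 0, 0, 0, -1],
  [0.635, 0.935, 0, 0, 0, 0, -1],
])

```text
t: 59.05
tool_pos: [0.6056, -0.1125, 0.1291]
tool_rot: [-2.026, -2.4, 0.001]
contact_force: [0.3, 0.4, -0.8]
opening: 0.049
grip_force: 41.8
```

Request:
jog_arm([
  [0.635, 0.935, 0, 0, 0, 0, -1],
  [0.635, 0.935, 0, 0, 0, 0, -1],
  [0.635, 0.935, 0, 0, 0, 0, -1],
  [0, 0, 0, 0, 0, 0, -1],
  [0, 0, 0, 0, 0, 0, -1],
])

```text
t: 59.55
tool_pos: [0.654, -0.0662, 0.1291]
tool_rot: [-2.025, -2.4, 0.002]
contact_force: [-0.6, 0.0, -1.1]
opening: 0.0487
grip_force: 41.9
```

Run:
```python
from look import *
rows([(*C(-.003,-.059,.035),9.7,-1)])
```

```text
at [ 0.654  -0.0662  0.1291] yang 9.7 t 59.5 f [-0.6  0.  -1.1] op 0.0487 g 41.9
5 x [-0.002, 0.012, 0.941, 0, 0, 0, -1]
rows 5
```

Request:
jog_arm([
  [0, 0.01, 0.95, 0, 0, 0, -1],
  [0, 0.01, 0.95, 0, 0, 0, -1],
  [0, 0.01, 0.95, 0, 0, 0, -1],
  [0, 0.01, 0.95, 0, 0, 0, -1],
  [0, 0.01, 0.6, 0, 0, 0, -1],
  [0, 0, 0.35, 0, 0, 0, -1],
  [0, 0, 0, 0, 0, 0, -1],
  [0, 0, 0, 0, 0, 0, -1],
])

```text
t: 60.35
tool_pos: [0.6557, -0.0667, 0.0356]
tool_rot: [2.026, 2.399, 0.001]
contact_force: [1.0, 0.5, -1.0]
opening: 0.0485
grip_force: 41.9
```

Request:
jog_arm([
  [0, 0, 0, 0, 0, 0, 0.4],
  [0, 0, 0, 0, 0, 0, 0.4],
  [0, 0, 0, 0, 0, 0, 0.4],
  [0, 0, -0.9, 0, 0, 0, 0.4],
  [0, 0, -0.9, 0, 0, 0, 0.4],
  [0, 0, -0.9, 0, 0, 0, 0.4],
  [0, 0, -0.9, 0, 0, 0, 0.4],
  [0, 0, -0.3, 0, 0, 0, 1],
])

```text
t: 61.15
tool_pos: [0.6575, -0.0666, 0.1175]
tool_rot: [2.023, 2.396, 0.005]
contact_force: [0.1, -0.5, 0.8]
opening: 0.0726
grip_force: 0.0
```

Run:
```python
from look import *
rows([(.5967,.2793,.11,-82.2,1)])
```

```text
at [ 0.6575 -0.0666  0.1175] yang 9.7 t 61.1 f [ 0.1 -0.5  0.8] op 0.0726 g 0.0
11 x [0, 0, 0, 0.001, -0.0, 0.186, 1]
18 x [-0.037, -0.975, 0.021, 0, 0, 0, 1]
rows 29
```

Request:
jog_arm([
  [0, 0, 0, 0, 0, 0.186, 1],
  [0, 0, 0, 0, 0, 0.186, 1],
  [0, 0, 0, 0, 0, 0.186, 1],
  [0, 0, 0, 0, 0, 0.186, 1],
  [0, 0, 0, 0, 0, 0.186, 1],
  [0, 0, 0, 0, 0, 0.186, 1],
  [0, 0, 0, 0, 0, 0.186, 1],
  [0, 0, 0, 0, 0, 0.186, 1],
])

```text
t: 61.95
tool_pos: [0.6553, -0.0662, 0.1131]
tool_rot: [-3.017, -0.875, 0.0]
contact_force: [-0.3, -0.3, 0.0]
opening: 0.0854
grip_force: 0.0
```

Request:
jog_arm([
  [0, 0, 0, 0, 0, 0.186, 1],
  [0, 0, 0, 0, 0, 0.186, 1],
  [0, 0, 0, 0, 0, 0.186, 1],
  [-0.04, -0.975, 0, 0, 0, 0, 1],
  [-0.04, -0.975, 0, 0, 0, 0, 1],
  [-0.04, -0.975, 0, 0, 0, 0, 1],
  [-0.04, -0.975, 0, 0, 0, 0, 1],
  [-0.04, -0.975, 0, 0, 0, 0, 1],
])

```text
t: 62.75
tool_pos: [0.6381, 0.0321, 0.1129]
tool_rot: [-3.134, -0.21, 0.0]
contact_force: [0.5, 0.4, 0.2]
opening: 0.0855
grip_force: 0.0
```

Request:
jog_arm([
  [-0.04, -0.975, 0, 0, 0, 0, 1],
  [-0.04, -0.975, 0, 0, 0, 0, 1],
  [-0.04, -0.975, 0, 0, 0, 0, 1],
  [-0.04, -0.975, 0, 0, 0, 0, 1],
  [-0.04, -0.975, 0, 0, 0, 0, 1],
  [-0.04, -0.975, 0, 0, 0, 0, 1],
  [-0.04, -0.975, 0, 0, 0, 0, 1],
  [-0.04, -0.975, 0, 0, 0, 0, 1],
])

```text
t: 63.55
tool_pos: [0.6111, 0.1855, 0.1129]
tool_rot: [-3.135, -0.209, -0.0]
contact_force: [-0.0, 0.3, -0.2]
opening: 0.0853
grip_force: 0.0
```

Request:
jog_arm([
  [-0.04, -0.975, 0, 0, 0, 0, 1],
  [-0.04, -0.975, 0, 0, 0, 0, 1],
  [-0.04, -0.975, 0, 0, 0, 0, 1],
  [-0.04, -0.975, 0, 0, 0, 0, 1],
  [-0.04, -0.975, 0, 0, 0, 0, 1],
  [0, 0, 0, 0, 0, 0, 1],
  [0, 0, 0, 0, 0, 0, 1],
  [0, 0, 0, 0, 0, 0, 1],
])

```text
t: 64.35
tool_pos: [0.5948, 0.2794, 0.1128]
tool_rot: [3.134, 0.207, -0.0]
contact_force: [-0.4, 0.1, -0.1]
opening: 0.0855
grip_force: 0.0
```

Run:
```python
from look import *
(c,s,a)=look("blue",(.5967,.2793),r=.13,zr=(.018,.04)); x,y=c/1000
ya=a if s[0]<s[1] else a+90
rows([(x,y,.012,ya,1)])
im,d,W=cloud("top"); M=masks(im)
save(cv2.resize(im[160:260,220:340],None,fx=4,fy=4,interpolation=cv2.INTER_CUBIC),"chest2.png")
for c in [C(-.003,-.058,0),C(-.003,0,0),C(-.003,.058,0)]:
    m=blob(W,M["light"],.036,.06,c[:2],.034); print(rect(W[m]),W[m].mean(0).round(4),np.array(c).round(3))
```

```text
blue 18386 z 0.0308 (array([596.4, 281.2]), array([165.2,  61.5]), 7.8)
at [0.5949 0.2792 0.1128] yang -82.4 t 64.4 f [-0.4 -0.1 -0.5] op 0.0852 g 0.0
6 x [0.014, -0.015, 0.84, 0, 0, 0, 1]
rows 6
(array([655.8, -67.4]), array([52.6, 50. ]), 10.1) [ 0.6547 -0.0676  0.0444] [ 0.655 -0.065  0.   ]
(array([646.1, -10.4]), array([52.6, 49. ]), 10.1) [ 0.6448 -0.0106  0.0447] [ 0.645 -0.008  0.   ]
(array([635.1,  46.5]), array([49.5, 49. ]), 10.2) [0.635  0.0464 0.0445] [0.635 0.049 0.   ]
```

View pics/chest2.png

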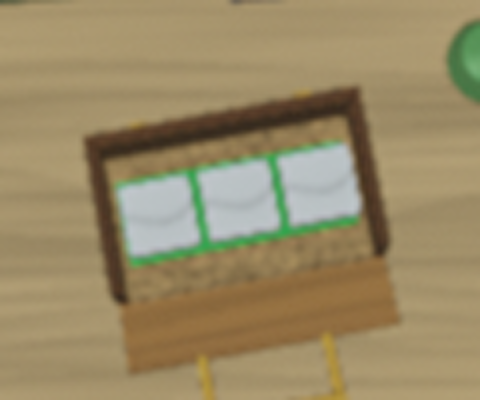

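The three white slabs, at (160,215), (240,200) and (318,183), lie flat on the green sheet. Next is the blue sheet.

Request:
jog_arm([
  [0.08, -0.09, 0.84, 0, 0, 0, 1],
  [0, 0, 0.84, 0, 0, 0, 1],
  [0, 0, 0.84, 0, 0, 0, 1],
  [0, 0, 0.84, 0, 0, 0, 1],
  [0, 0, 0.84, 0, 0, 0, 1],
  [0, 0, 0.84, 0, 0, 0, 1],
  [0, 0, 0, 0, 0, 0, 1],
  [0, 0, 0, 0, 0, 0, 1],
])

```text
t: 65.25
tool_pos: [0.5959, 0.2817, 0.0114]
tool_rot: [3.134, 0.208, -0.002]
contact_force: [0.2, 0.5, 0.2]
opening: 0.0853
grip_force: 0.0
```

Request:
jog_arm([
  [0, 0, 0, 0, 0, 0, -1],
  [0, 0, 0, 0, 0, 0, -1],
  [0, 0, 0, 0, 0, 0, -1],
  [0, 0, 0, 0, 0, 0, -1],
  [0, 0, -0.5, 0, 0, 0, -1],
  [0, 0, -0.9, 0, 0, 0, -1],
  [0, 0, -1, 0, 0, 0, -1],
  [0, 0, -1, 0, 0, 0, -1],
])

```text
t: 66.05
tool_pos: [0.596, 0.2818, 0.0817]
tool_rot: [-3.135, -0.208, -0.0]
contact_force: [1.3, -0.7, -0.2]
opening: 0.0608
grip_force: 43.5
```

Request:
jog_arm([
  [0, 0, -1, 0, 0, 0, -1],
  [0, 0, -1, 0, 0, 0, -1],
  [0, 0, -0.6, 0, 0, 0, -1],
  [0, 0, 0, 0, 0, 0, -1],
])

```text
t: 66.45
tool_pos: [0.5976, 0.2823, 0.1355]
tool_rot: [-3.133, -0.208, -0.008]
contact_force: [1.0, -0.3, -0.2]
opening: 0.0605
grip_force: 43.5
```

Run:
```python
from look import *
rows([(*C(-.003,-.001,.125),9.7,-1),(*C(-.003,-.001,.034),9.7,-1)])
```

```text
at [0.5976 0.2823 0.1355] yang -82.4 t 66.5 f [ 1.  -0.3 -0.2] op 0.0605 g 43.5
11 x [0, 0, 0, 0.0, -0.001, -0.186, -1]
15 x [-0.984, -0.007, 0.035, 0, 0, 0, -1]
5 x [0.0, 0.0, 0.91, 0, 0, 0, -1]
rows 31
```

Request:
jog_arm([
  [0, 0, 0, 0, 0, -0.186, -1],
  [0, 0, 0, 0, 0, -0.186, -1],
  [0, 0, 0, 0, 0, -0.186, -1],
  [0, 0, 0, 0, 0, -0.186, -1],
  [0, 0, 0, 0, 0, -0.186, -1],
  [0, 0, 0, 0, 0, -0.186, -1],
  [0, 0, 0, 0, 0, -0.186, -1],
  [0, 0, 0, 0, 0, -0.186, -1],
])

```text
t: 67.25
tool_pos: [0.5953, 0.2815, 0.1305]
tool_rot: [-2.494, -1.91, 0.004]
contact_force: [0.9, 0.2, -1.5]
opening: 0.0605
grip_force: 43.5
```

Request:
jog_arm([
  [0, 0, 0, 0, 0, -0.186, -1],
  [0, 0, 0, 0, 0, -0.186, -1],
  [0, 0, 0, 0, 0, -0.186, -1],
  [-0.98, -0.01, 0, 0, 0, 0, -1],
  [-0.98, -0.01, 0, 0, 0, 0, -1],
  [-0.98, -0.01, 0, 0, 0, 0, -1],
  [-0.98, -0.01, 0, 0, 0, 0, -1],
  [-0.98, -0.01, 0, 0, 0, 0, -1],
])

```text
t: 68.05
tool_pos: [0.6111, 0.183, 0.1311]
tool_rot: [-2.03, -2.397, 0.003]
contact_force: [0.5, 0.5, -0.4]
opening: 0.0605
grip_force: 43.5
```

Request:
jog_arm([
  [-0.98, -0.01, 0, 0, 0, 0, -1],
  [-0.98, -0.01, 0, 0, 0, 0, -1],
  [-0.98, -0.01, 0, 0, 0, 0, -1],
  [-0.98, -0.01, 0, 0, 0, 0, -1],
  [-0.98, -0.01, 0, 0, 0, 0, -1],
  [-0.98, -0.01, 0, 0, 0, 0, -1],
  [-0.98, -0.01, 0, 0, 0, 0, -1],
  [-0.98, -0.01, 0, 0, 0, 0, -1],
])

```text
t: 68.85
tool_pos: [0.6356, 0.0283, 0.1311]
tool_rot: [-2.03, -2.396, 0.002]
contact_force: [0.6, 0.3, -1.4]
opening: 0.0609
grip_force: 43.5
```

Request:
jog_arm([
  [-0.98, -0.01, 0, 0, 0, 0, -1],
  [-0.98, -0.01, 0, 0, 0, 0, -1],
  [0, 0, 0.5, 0, 0, 0, -1],
  [0, 0, 0.5, 0, 0, 0, -1],
  [0, 0, 0, 0, 0, 0, -1],
  [0, 0, 0, 0, 0, 0, -1],
])

```text
t: 69.45
tool_pos: [0.6417, -0.0078, 0.1109]
tool_rot: [-2.025, -2.4, 0.002]
contact_force: [0.1, -0.5, -0.2]
opening: 0.0609
grip_force: 43.5
```

Run:
```python
from look import *
rows([(*C(-.003,-.001,.034),9.7,-1)])
im,d,W=cloud("wrist"); save(im,"w9.png"); m=blob(W,masks(im)["blue"],.09,.2,C(0,0,0)[:2],.13); print(rect(W[m]),C(0,0,0))
```

```text
at [ 0.6417 -0.0078  0.1109] yang 9.7 t 69.5 f [ 0.1 -0.5 -0.2] op 0.0609 g 43.5
4 x [-0.023, 0.042, 0.961, 0, 0, 0, -1]
rows 4
(array([638.8,   6.7]), array([ 61.9, 135.6]), 9.8) (np.float64(0.648), np.float64(-0.0075), 0)
```

View pics/w9.png

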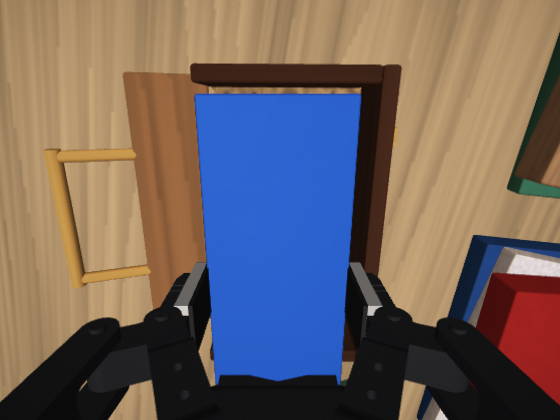

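The blue sheet at (280,235) is aligned over the chest. I'll lower and release it.

Request:
jog_arm([
  [-0.02, 0.06, 0.9, 0, 0, 0, -1],
  [-0.02, 0.06, 0.9, 0, 0, 0, -1],
  [-0.02, 0.06, 0.9, 0, 0, 0, -1],
  [-0.02, 0, 0.6, 0, 0, 0, -1],
  [0, 0, 0.35, 0, 0, 0, -1],
  [0, 0, 0.24, 0, 0, 0, -1],
  [0, 0, 0, 0, 0, 0, -1],
  [0, 0, 0, 0, 0, 0, -1],
])

```text
t: 70.3
tool_pos: [0.647, -0.0096, 0.035]
tool_rot: [2.026, 2.4, 0.001]
contact_force: [-1.4, -0.6, 2.1]
opening: 0.0605
grip_force: 43.7
```

Request:
jog_arm([
  [0, 0, 0, 0, 0, 0, 0.6],
  [0, 0, 0, 0, 0, 0, 0.6],
  [0, 0, 0, 0, 0, 0, 0.6],
  [0, 0, -0.5, 0, 0, 0, 0.6],
  [0, 0, -0.9, 0, 0, 0, 0.6],
  [0, 0, -0.9, 0, 0, 0, 0.6],
  [0, 0, -0.9, 0, 0, 0, 0.6],
  [0, 0, -0.9, 0, 0, 0, 0.6],
])

```text
t: 71.1
tool_pos: [0.647, -0.0096, 0.1192]
tool_rot: [2.025, 2.399, 0.002]
contact_force: [0.8, 0.5, -0.4]
opening: 0.0683
grip_force: 0.0
```

Request:
jog_arm([
  [0, 0, 0, 0, 0, 0, -0.55],
  [0, 0, 0, 0, 0, 0, -0.55],
])

```text
t: 71.3
tool_pos: [0.6467, -0.0096, 0.1173]
tool_rot: [2.026, 2.4, 0.001]
contact_force: [-0.3, -0.4, 0.8]
opening: 0.0402
grip_force: 0.0
```

Run:
```python
from look import *
look("blue",C(0,0,0)[:2],r=.13,zr=(.035,.07))
b=C(-.1535,-.001,0)
rows([(b[0],b[1],.09,9.7,-.55),(b[0],b[1],.026,9.7,-.55)])
```

```text
blue 20696 z 0.0520 (array([646.6, -10.3]), array([ 61.8, 165.4]), 9.6)
at [ 0.646  -0.0095  0.116 ] yang 9.7 t 71.3 f [-0.1  0.3 -0.5] op 0.0328 g 0.0
8 x [0.003, -0.945, 0.163, 0, 0, 0, -0.55]
4 x [0.0, 0.001, 0.8, 0, 0, 0, -0.55]
rows 12
```

Request:
jog_arm([
  [0, -0.945, 0.16, 0, 0, 0, -0.55],
  [0, -0.945, 0.16, 0, 0, 0, -0.55],
  [0, -0.945, 0.16, 0, 0, 0, -0.55],
  [0, -0.945, 0.16, 0, 0, 0, -0.55],
  [0, -0.945, 0.16, 0, 0, 0, -0.55],
  [0, -0.945, 0.16, 0, 0, 0, -0.55],
  [0, -0.945, 0.16, 0, 0, 0, -0.55],
  [0, -0.945, 0.16, 0, 0, 0, -0.55],
])

```text
t: 72.15
tool_pos: [0.4954, -0.0347, 0.0889]
tool_rot: [-2.025, -2.399, 0.002]
contact_force: [0.4, -0.3, 0.5]
opening: 0.0192
grip_force: 0.0
```

Request:
jog_arm([
  [0, 0, 0, 0, 0, 0, -0.55],
  [0, 0, 0.8, 0, 0, 0, -0.55],
  [0, 0, 0.8, 0, 0, 0, -0.55],
  [0, 0, 0.8, 0, 0, 0, -0.55],
  [0, 0, 0.8, 0, 0, 0, -0.55],
  [0, 0, 0, 0, 0, 0, -0.55],
  [0, 0, 0, 0, 0, 0, -0.55],
])

```text
t: 72.85
tool_pos: [0.4973, -0.0348, 0.0263]
tool_rot: [-2.026, -2.4, 0.001]
contact_force: [-0.4, 0.6, 0.0]
opening: 0.0197
grip_force: 0.0
```

Request:
jog_arm([
  [0, 0, 0, 0, 0, 0, -1],
  [0, 0, 0, 0, 0, 0, -1],
  [0, 0, 0, 0, 0, 0, -1],
], grip_force=25)

```text
t: 73.15
tool_pos: [0.4973, -0.0351, 0.0273]
tool_rot: [2.026, 2.4, -0.001]
contact_force: [-4.1, -1.5, 1.9]
opening: 0.0085
grip_force: 25.3
```

Run:
```python
from plan import *
from chest import O,A
p,m,o=obs_pose(); a=np.radians(A); xc=(p[0]-O[0])*np.cos(a)+(p[1]-O[1])*np.sin(a); yc=-(p[0]-O[0])*np.sin(a)+(p[1]-O[1])*np.cos(a); print(xc,yc)
dx=xc+.154; 
def bar(f,e=0):
    b=f+.039; return C(-.056-.10208*np.sin(b)+e,yc,.010+.10208*np.cos(b)-.0133)
rows([(*bar(f),None,-1) for f in (1.1,.9,.7,.5,.3,.1,0)]+[(*bar(0,.003),None,-1)])
```

```text
-0.15318141431252566 -0.001778352746478782
at [ 0.4973 -0.0351  0.0273] yang 9.7 t 73.2 f [-4.1 -1.5  1.9] op 0.0085 g 25.3
1 x [0.0, 0.223, -0.606, 0, 0, 0, -1]
1 x [0.0, 0.517, -0.879, 0, 0, 0, -1]
1 x [0.0, 0.681, -0.758, 0, 0, 0, -1]
1 x [0.001, 0.818, -0.608, 0, 0, 0, -1]
1 x [0.0, 0.922, -0.433, 0, 0, 0, -1]
1 x [0.001, 0.99, -0.241, 0, 0, 0, -1]
1 x [0.0, 0.509, -0.046, 0, 0, 0, -1]
1 x [0.0, 0.15, 0.0, 0, 0, 0, -1]
rows 8
```

Request:
jog_arm([
  [0, 0.11, -0.31, 0, 0, 0, -1],
  [0, 0.11, -0.31, 0, 0, 0, -1],
  [0, 0.26, -0.44, 0, 0, 0, -1],
  [0, 0.26, -0.44, 0, 0, 0, -1],
  [0, 0.34, -0.38, 0, 0, 0, -1],
  [0, 0.34, -0.38, 0, 0, 0, -1],
  [0, 0.41, -0.31, 0, 0, 0, -1],
  [0, 0.41, -0.31, 0, 0, 0, -1],
])

```text
t: 73.95
tool_pos: [0.5404, -0.0279, 0.0869]
tool_rot: [-2.024, -2.399, 0.006]
contact_force: [-10.2, -2.4, 9.0]
opening: 0.0083
grip_force: 25.3
```

Request:
jog_arm([
  [0, 0.46, -0.22, 0, 0, 0, -1],
  [0, 0.46, -0.22, 0, 0, 0, -1],
  [0, 0.49, -0.12, 0, 0, 0, -1],
  [0, 0.49, -0.12, 0, 0, 0, -1],
  [0, 0.25, -0.02, 0, 0, 0, -1],
  [0, 0.25, -0.02, 0, 0, 0, -1],
  [0, 0.1, 0, 0, 0, 0, -1],
  [0, 0, 0, 0, 0, 0, -1],
])

```text
t: 74.75
tool_pos: [0.5902, -0.0196, 0.101]
tool_rot: [-2.025, -2.4, 0.005]
contact_force: [-11.9, -3.3, 13.6]
opening: 0.0088
grip_force: 26.5
```

Run:
```python
from plan import *
rows([(*C(-.060,-.0018,.0988),None,-1)])
```

```text
at [ 0.5902 -0.0196  0.101 ] yang 9.7 t 74.8 f [-11.9  -3.3  13.6] op 0.0088 g 26.5
1 x [0.021, -0.05, 0.109, 0, 0, 0, -1]
rows 1
```

Request:
jog_arm([
  [0, 0.1, 0, 0, 0, 0, -1],
  [0, 0.05, 0, 0, 0, 0, -1],
  [0, 0, 0, 0, 0, 0, -1],
])

```text
t: 75.05
tool_pos: [0.5904, -0.0196, 0.101]
tool_rot: [-2.022, -2.396, 0.014]
contact_force: [-22.7, -4.3, 19.7]
opening: 0.0088
grip_force: 27.4
```

Request:
jog_arm([
  [0, 0, 0, 0, 0, 0, -0.5],
  [0, 0, 0, 0, 0, 0, -0.5],
  [0, 0, 0, 0, 0, 0, -0.5],
  [0, 0, -0.8, 0, 0, 0, -0.5],
  [0, 0, -1, 0, 0, 0, -0.5],
  [0, 0, -1, 0, 0, 0, -0.5],
  [0, 0, -1, 0, 0, 0, -0.5],
  [0, -0.5, -1, 0, 0, 0, -0.5],
])

```text
t: 75.85
tool_pos: [0.5848, -0.02, 0.197]
tool_rot: [2.025, 2.4, 0.002]
contact_force: [-0.1, -0.3, -0.4]
opening: 0.0213
grip_force: 0.0
```

Request:
jog_arm([
  [-0.9, -0.5, -0.5, 0, 0, 0, -0.5],
  [-0.9, -0.5, 0, 0, 0, 0, -0.5],
  [-0.9, -0.5, 0, 0, 0, 0, -0.5],
  [-0.9, -0.5, 0, 0, 0, 0, -0.5],
  [-0.9, -0.5, 0, 0, 0, 0, -0.5],
  [0, 0, 0, 0, 0, 0, -0.5],
  [0, 0, 0, 0, 0, 0, -0.5],
])

```text
t: 76.55
tool_pos: [0.5501, -0.1172, 0.2056]
tool_rot: [2.027, 2.399, 0.002]
contact_force: [0.4, -0.2, 0.4]
opening: 0.0213
grip_force: 0.0
```

Run:
```python
from look import *
from chest import O
a=np.radians(9.7)
for n in("wrist","top"):
    im,d,W=cloud(n); save(im,"fin_"+n+".png"); z=W[...,2]
    B=W[(np.abs(W[...,0]-.59)<.05)&(np.abs(W[...,1]+.02)<.07)&(z>.095)&(z<.135)]
    q=(B[:,:2]-O)@np.array([[np.cos(a),-np.sin(a)],[np.sin(a),np.cos(a)]]); print(n,len(B),q.mean(0) if len(B) else 0,np.percentile(q[:,0],[5,50,95]) if len(B) else 0,B[:,2].max() if len(B) else 0)
    m=blob(W,masks(im)["blue"],.035,.07,C(0,0,0)[:2],.13); print("blue",rect(W[m]),np.median(W[m][:,2]))
save(cv2.resize(im[160:330,90:490],None,fx=2,fy=2,interpolation=cv2.INTER_CUBIC),"fin_crop.png")
```

```text
wrist 2414 [-0.06059007  0.00302069] [-0.064297   -0.06089256 -0.05592413] 0.12125217467844565
blue (array([647.9, -17.9]), array([ 62.5, 149.6]), 9.7) 0.051981284908665965
top 135 [-0.06066184  0.00093979] [-0.06477728 -0.06077908 -0.0559576 ] 0.12166407195125561
blue (array([645.4,  -5.7]), array([ 62.3, 155.2]), 9.7) 0.049589441077445784
```

View pics/fin_crop.png

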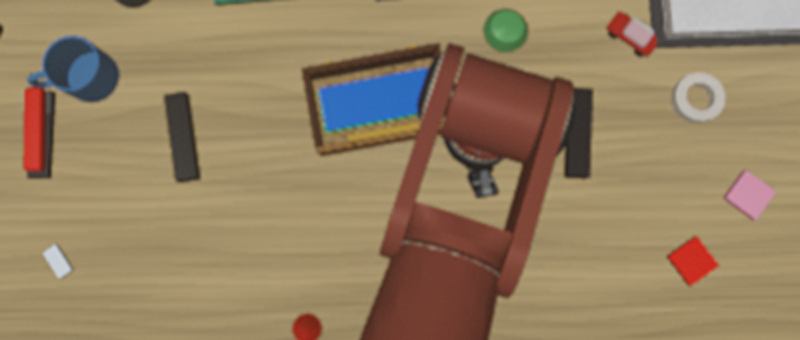

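View pics/fin_wrist.png

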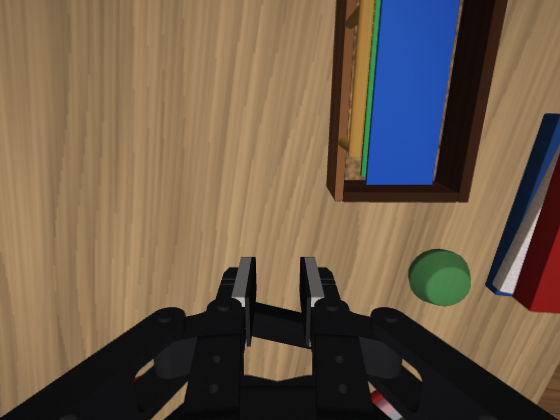

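Both pictures show the blue sheet lying flat at (415,90) in the wrist view. The flap is upright against the side wall, with the bar at chest x ≈ -60 mm, so it is shut. The bystander objects haven't moved, so I'm handing in.

```bash
python3 -c "
from station import ctrl
print(ctrl.finish_job())"
```

```text
the job is handed in; nothing more can be done
None
```

The job is handed in at about 77 s of the 192 s allowed: all three black slabs lie under the green sheet, all three white slabs lie on it under the blue sheet, the flap is shut (bar within 1 mm of its shut position), and the other things on the desk were left alone.

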